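# Clear the tray sealer's catch tray

### The job

The tray sealer has finished a batch. First lift the lane divider out of the catch tray and hang it astride the middle of the rail, ridge along the bar; then move every sealed tub from the tray into the wooden tote, in a single layer on its floor, and finally press the sealer's reset button all the way down. Do not disturb the garlic pot or the pepper mill.

Things in the scene. Friction and masses are not known exactly. Their poses are not given: they have to be found in the camera images.
- sealer: white countertop tray sealer, fixed; origin: underside centre of its steel catch tray, on the counter. Tray inside 290 (x) x 270 (y) mm, floor at 6 mm, rim at 18 mm height. On its +y side, from y = 175 mm, a console 180 (x) x 75 (y) mm, 110 mm high; behind it from y = 250 mm the housing, 140 mm high (190 mm at its lid bar).
- reset (a joint): batch reset push button, a grey disc 32 mm across on top of the console: 0 = up, 0.006 m = fully down; springs back; about 5 N presses it fully
- reset_top (a point): centre of the button's upper face; it is pressed straight down
- divider: lane divider, stands mid-tray between two rows of tubs: upside-down steel trough 130 mm long (x, the ridge), 92 high, open below and at the ends; flat top 36 wide (y), 30 inside, 4 thick; 3 mm legs flare 10 degrees to 69 mm at the foot. On top a black grip fin 70 (x) x 10 (y), from 92 to 128 mm height. Origin: centre of the foot plane, z up. 0.2-0.33 kg
- divider_ridge (a point): centre of the underside of the divider's flat top, 88 mm above its origin; when it hangs on the rail this lies about 8 mm above the bar's axis
- rail: fixed free-standing steel rail: a horizontal bar 16 mm thick along its y axis, 220 mm between two posts 20 mm thick on round feet of 70 mm; origin on the counter under the bar's middle
- rail_mid (a point): middle of the bar, on its axis, 170 mm above the counter
- tote: fixed open wooden tote, inside 220 (x) x 300 (y) mm, walls 4 mm, 70 mm high, floor 4 mm above the origin; origin: underside centre
- garlic_pot: bystander: terracotta garlic pot with lid, 88 mm across, 109 mm high, loose; origin: underside centre
- pepper_mill: bystander: chrome pepper mill, 54 mm across, 157 mm high, loose; origin: underside centre
- box_tub1: sealed rectangular white tub with a foil lid, 76 (x) x 50 (y) x 58 (z) mm; origin: its centre; 0.14 to 0.28 kg; may be absent
- box_tub2: sealed rectangular white tub with a foil lid, 76 (x) x 50 (y) x 58 (z) mm; origin: its centre; 0.14 to 0.28 kg; may be absent
- box_tub3: sealed rectangular white tub with a foil lid, 76 (x) x 50 (y) x 58 (z) mm; origin: its centre; 0.14 to 0.28 kg; may be absent
- box_tub4: sealed rectangular white tub with a foil lid, 76 (x) x 50 (y) x 58 (z) mm; origin: its centre; 0.14 to 0.28 kg; may be absent
- round_tub1: sealed round white tub with a foil lid, 60 mm across, 58 mm high (z); origin: its centre; 0.14 to 0.28 kg; may be absent
- round_tub2: sealed round white tub with a foil lid, 60 mm across, 58 mm high (z); origin: its centre; 0.14 to 0.28 kg; may be absent
Mind the look-alikes: they are no part of the job. What is shaped like the box_tub1 but black or turquoise is not meant.

How it is judged:
On the way, in this order (a step that is already met when the one before it is completed fails the run):
1. the divider hangs astride the rail, released and at rest (x of divider_ridge in the frame of rail_mid between -0.022 and 0.022 m and y of divider_ridge in the frame of rail_mid between -0.05 and 0.05 m and z of divider_ridge in the frame of rail_mid between -0.01 and 0.022 m and angle between divider's own z axis and vertical below 0.4 rad and angle between the x axis of divider and the y axis of rail, either way round below 0.35 rad and contact force between divider and rail above 0.3 N and contact force between divider and the fingers below 0.1 N and linear speed of divider below 0.05 m/s), for 0.3 s.
2. every tub lies in the tote in one layer, released (x of box_tub1 in the frame of tote between -0.11 and 0.11 m and y of box_tub1 in the frame of tote between -0.15 and 0.15 m and z of box_tub1 in the frame of tote between 0.015 and 0.058 m and linear speed of each of box_tub1, box_tub2, box_tub3, box_tub4, round_tub1, round_tub2 below 0.05 m/s and contact force between each of box_tub1, box_tub2, box_tub3, box_tub4, round_tub1, round_tub2 and the fingers below 0.1 N and x of box_tub2 in the frame of tote between -0.11 and 0.11 m and y of box_tub2 in the frame of tote between -0.15 and 0.15 m and z of box_tub2 in the frame of tote between 0.015 and 0.058 m and x of box_tub3 in the frame of tote between -0.11 and 0.11 m and y of box_tub3 in the frame of tote between -0.15 and 0.15 m and z of box_tub3 in the frame of tote between 0.015 and 0.058 m and x of box_tub4 in the frame of tote between -0.11 and 0.11 m and y of box_tub4 in the frame of tote between -0.15 and 0.15 m and z of box_tub4 in the frame of tote between 0.015 and 0.058 m and x of round_tub1 in the frame of tote between -0.11 and 0.11 m and y of round_tub1 in the frame of tote between -0.15 and 0.15 m and z of round_tub1 in the frame of tote between 0.015 and 0.058 m and x of round_tub2 in the frame of tote between -0.11 and 0.11 m and y of round_tub2 in the frame of tote between -0.15 and 0.15 m and z of round_tub2 in the frame of tote between 0.015 and 0.058 m), for 0.3 s.
3. the reset button is pressed fully down (value of joint reset above 0.0045 m), for 0.05 s.
At the end, for the whole second after the job is handed in: Divider rests astride the rail: underside of its top within 22 mm of the bar sideways, 50 mm of mid-bar, ridge within 0.35 rad of the bar, tilt under 0.4 rad. Every tub lies in the tote in one layer (centre 15-58 mm above its underside). Button up again. All at rest, released (all of step 1 and all of step 2 and value of joint reset below 0.002 m); the robot touches nothing.
It fails at once if the garlic pot is disturbed (moved over 30 mm or tipped) (distance of garlic_pot from where it was at the start of the episode above 0.03 m or angle between garlic_pot's own z axis and vertical above 0.35 rad).
It fails at once if the pepper mill is disturbed (moved over 30 mm or tipped) (distance of pepper_mill from where it was at the start of the episode above 0.03 m or angle between pepper_mill's own z axis and vertical above 0.35 rad).
Of box_tub1, box_tub2, box_tub3, box_tub4, round_tub1, round_tub2 only 4 to 6 are there at a start; the rules pass over those that are not, and their reading is None.
At some moment in a run one of box_tub1, box_tub2, box_tub3, box_tub4, round_tub1, round_tub2 may be knocked a few centimetres aside while the robot is not near it.
It also fails if it takes over 210 s, if anything falls off the work surface, if the arm or the gripper's body presses on something with over 40 N, if the wrist force passes 120 N, or if a joint passes its speed limit or range.

### The arm

A 6-joint arm with a two-finger parallel gripper is mounted at the origin on the work surface. World frame = base frame: x ahead of the robot, y to its left, z up, the work surface at z = 0. Lengths are in m, angles in rad, forces in N, time in s.
With the tool pointing down it reaches from about 0.35 to 0.85 m from the base axis. Payload 8.1 kg.
Tool frame: the origin (TCP) lies at the centre of the arm's flange, where the gripper is bolted on; the fingertips stand 173 mm ahead of it and the grasp point (between the pads) lies 155 mm ahead of it; z points along the fingers, y is the line along which they close (so a half turn about z gives the same grasp; the last joint's range is limited). The gripper opens to 85 mm and grips with 20 to 120 N. Pads are 22 mm wide; open, the fingers measure 114 mm over their backs; the gripper's body (76 mm by 85 mm) begins 54 mm behind the grasp point. The pads swing forward as they close: fully open they stand 13 mm farther back than shut.
Start: joints at [-1.191, 0.13, 1.488, -0, 1.523, -0.085], TCP at [0.269, -0.536, 0.405] pointing down, gripper open.
Joint ranges: [-2.96, 2.96], [-0.89, 2.26], [0.02, 2.5], [-1.34, 4.48], [0, 2.73], [-2.66, 2.66]. Speed limits (rad/s): [2.39, 2.39, 2.79, 3.14, 3.14, 3.14].

### API

Orientations are given as [roll, pitch, yaw] about the fixed x, y, z axes, in that order (R = Rz(yaw) Ry(pitch) Rx(roll)).
In Python, from workcell import arm gives the robot as it stands.
- The arm moves only by the tool step_arm, never from a script. Its argument "commands" is one flat list of numbers, 5 for each row, row after row: the opening, from 0 (shut) to 1 (fully open), then the shift along the tool's x, y, z in units of 300 mm (1.0 is 300 mm), then the turn about the tool's z in units of 45 degrees (1.0 is 45 degrees). In form: [grip, tx, ty, tz, twist, grip, tx, ty, tz, twist, ...]. A call has exactly 10 rows; each row is the pose to reach, as a shift and turn from the pose commanded when the call began, along the tool's axes at that moment; what a row does not reach only later rows make up. A row lasts 1/12 s, in which the tool goes at most 41.7 mm and 7.16 degrees, less where a joint would pass 70% of its speed; a pose out of reach is approached as far as the arm can. A call with a number of a shift or a turn outside -1 to 1 is refused whole. A call with a gripper value outside its range is refused whole. The fingers move at their own pace and stop on an object; "newtons" is the grip in N (left out, the last holds). Time passes only in rows, so rows that repeat a pose let the fingers close, or fill a call up. It gives the time, the measured TCP pose, the force, the opening and the grip force at its end, in the units of the state.
- arm.observe(): the state, without advancing time (a new reading comes with each control period).
- arm.snapshot(name): name is "scene" or "top"; returns a dict with "color" (384x512x3 uint8, red, green, blue), "range_z" (384x512 float32, m along the optical axis (not along the pixel's ray), 0 where there is no reading), "fx", "fy", "cx", "cy" (pixels), "eye" and "orientation" of the camera in the world. Camera axes: x right, y down, z forward; pixel columns grow to the right and rows downward; lengths in m; the calibration is good to about 2 mm. A picture is of the moment at which its call begins.
- arm.sign_off(): hands the job in; it is judged then, once.
The state is a dict: "time_s": time; "joint_positions": joint angles; "qvel": joint speeds; "tau": joint torques, N m; "tool_pos": TCP position; "eef_rot": TCP orientation; "ft_force": force on the tool from outside, world axes, zero at the start; "moment": the same for the moment, N m; "gripper_width": finger opening in m; "grip_force": force on a finger pad.
Only numpy, scipy, OpenCV 4.12 (cv2) and the standard library are available. Lean on these libraries where they do the work, as an engineer would, in place of code of your own. Each camera call takes 0.05 s, during which the arm holds its last target. There are 200 camera calls.

## Working session

There is one attempt and no reset: what is moved stays moved. The work goes in short steps, Python scripts to look and compute and a tool call to move; the robot and the scene stay as the last step left them, time stands still between calls to the robot, and variables do not carry over. Pictures are saved under pics/ and viewed, at most 14 in all, crops included, and the job is handed in when it is done.

Besides the shell and the picture viewer there is one more tool, called after "Request:" by a JSON object that holds its "method" and its "body", one argument or row to a line. step_arm: Moves the arm, as the interface text tells. Its arguments: {"type":"object","properties":{"commands":{"type":"array","items":{"type":"number"}},"newtons":{"type":"number"}},"required":["commands"]}

```bash
mkdir -p pics; cat > h.py <<'E'
import numpy as np, cv2
from workcell import arm
def rot(o):
    from scipy.spatial.transform import Rotation as R
    o=np.array(o,float)
    return o if o.shape==(3,3) else R.from_euler('xyz',o).as_matrix() if o.size==3 else R.from_quat(o).as_matrix()
def cloud(s):
    z=s["range_z"]; v,u=np.mgrid[:z.shape[0],:z.shape[1]]
    p=np.stack([(u-s["cx"])/s["fx"]*z,(v-s["cy"])/s["fy"]*z,z],-1)
    p=p@rot(s["orientation"]).T+np.array(s["eye"]); p[z==0]=np.nan
    return p
def snap(n,f):
    s=arm.snapshot(n); cv2.imwrite(f'pics/{f}.png',s["color"][...,::-1]); np.savez(f'pics/{f}.npz',p=cloud(s),c=s["color"])
    return s,cloud(s)
E
python3 - <<'E'
from h import *
print(arm.observe())
for n in("scene","top"):
    s,p=snap(n,n+"0"); print(n,s["eye"],s["orientation"],s["fx"],s["cx"],s["cy"])
E
```

```text
{'time_s': 0.0, 'joint_positions': array([-1.19138649e+00,  1.31182276e-01,  1.48928795e+00,  2.37076560e-07,
        1.52300026e+00, -8.54375464e-02]), 'qvel': array([-0.00037763,  0.00104682,  0.00048302,  0.0009999 , -0.00161094,
        0.00058192]), 'tau': array([-2.73821410e-03, -5.69399822e+01, -5.00557530e+01, -8.07604338e-04,
        1.48980855e-02, -3.53140672e-05]), 'tool_pos': array([ 0.26888595, -0.53611899,  0.40362676]), 'eef_rot': array([-3.13972169e+00, -1.60478406e-04,  4.64847217e-01]), 'ft_force': array([-0.76564346, -0.11264901,  0.06343225]), 'moment': array([ 0.03034636, -0.03964587,  0.03544565]), 'grip_force': 0.0, 'gripper_width': 0.08524034723291633}
scene [1.42470369 0.77743899 0.92726617] [-2.20523961  0.0216903   2.24704952] 443.758074365441 256.4723937793555 197.46468844293904
top [0.48116889 0.10283114 1.15875908] [-3.03067686 -0.00387906 -1.5938244 ] 351.3863995636018 257.94853739328954 193.3272902877363
```

View pics/top0.png

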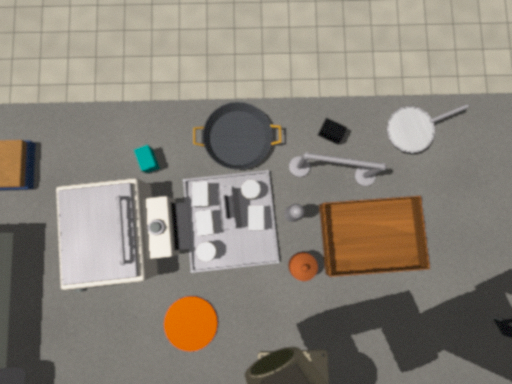

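View pics/scene0.png

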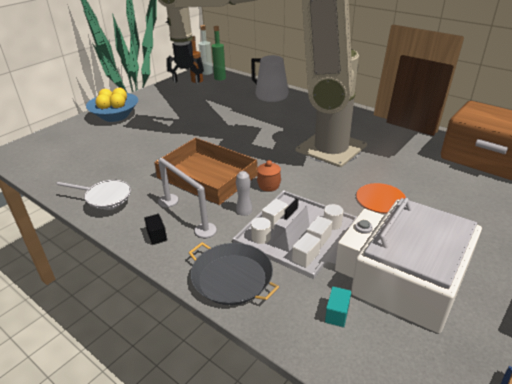

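```bash
python3 - <<'E'
from h import *
d=np.load('pics/top0.npz'); p=d['p'];c=d['c'].astype(int)
for n,(u,v) in dict(boxA=(201,193),boxB=(207,222),roundA=(207,251),roundB=(251,188),boxC=(258,217),absent=(255,250),fin=(230,205),divtop=(228,195),mill=(296,212),pot=(304,265),btn=(157,227),bar=(345,162),barl=(308,157),barr=(382,167),tote=(375,235),black=(333,131),pan=(238,135)).items(): print(n,np.round(p[v,u],3))
def rect(zlo,zhi,box,name,P=p,k=None):
    u0,u1,v0,v1=box; m=np.zeros(P.shape[:2],bool); m[v0:v1,u0:u1]=1
    m&=(P[...,2]>zlo)&(P[...,2]<zhi); q=P[m]
    if len(q)<5: print(name,'few',len(q));return
    r=cv2.minAreaRect((q[:,:2]*1000).astype(np.float32))
    print(name,len(q),'ctr',np.round(r[0],1),'size',np.round(r[1],1),'ang',round(r[2],1),'zmed',np.round(np.median(q[:,2]),4))
rect(.05,.08,(318,432,190,280),'tote rim')
rect(.01,.03,(180,285,165,275),'tray rim')
for n,b in dict(boxA=(188,216,180,208),boxB=(190,218,208,237),roundA=(193,222,238,266),roundB=(238,264,176,200),boxC=(244,272,202,232)).items(): rect(.05,.075,b,n)
rect(.105,.14,(215,245,185,220),'fin'); rect(.085,.1,(210,250,180,235),'divtop')
rect(.15,.2,(295,392,145,175),'bar')
rect(.1,.14,(140,172,190,262),'console'); rect(.111,.14,(146,168,215,240),'btn')
rect(.1,.2,(285,306,203,222),'mill');rect(.05,.12,(286,322,250,280),'pot')
d=np.load('pics/scene0.npz'); P=d['p']
import sys
# scene cloud: same, by world region
def reg(name,x0,x1,y0,y1,z0,z1):
    m=(P[...,0]>x0)&(P[...,0]<x1)&(P[...,1]>y0)&(P[...,1]<y1)&(P[...,2]>z0)&(P[...,2]<z1); q=P[m]
    r=cv2.minAreaRect((q[:,:2]*1000).astype(np.float32)); print('S',name,len(q),np.round(r[0],1),np.round(r[1],1),round(r[2],1),np.round(np.median(q[:,2]),4))
np.save('pics/none.npy',0)
reg('bar',.55,.8,-.45,0,.165,.19)
reg('fin',.4,.7,.1,.3,.11,.14)
reg('tubs',.35,.7,.0,.34,.055,.07)
im=cv2.imread('pics/top0.png')[165:280,140:290]; cv2.imwrite('pics/crop0.png',cv2.resize(im,None,fx=5,fy=5,interpolation=cv2.INTER_CUBIC))
E
```

```text
boxA [0.608 0.274 0.063]
boxB [0.517 0.256 0.064]
roundA [0.428 0.257 0.064]
roundB [0.62  0.117 0.064]
boxC [0.529 0.097 0.063]
absent [0.425 0.109 0.011]
fin [0.566 0.182 0.095]
divtop [0.596 0.187 0.099]
mill [ 0.537 -0.011  0.157]
pot [ 0.382 -0.035  0.104]
btn [0.504 0.392 0.133]
bar [ 0.675 -0.154  0.173]
barl [ 0.692 -0.049  0.175]
barr [ 0.657 -0.257  0.178]
tote [ 0.464 -0.284  0.004]
black [ 0.799 -0.15   0.062]
pan [0.81  0.158 0.001]
tote rim 837 ctr [ 463.6 -262.5] size [228.8 310.7] ang 2.9 zmed 0.067
tray rim 1345 ctr [538.6 185.2] size [333.2 345.9] ang 4.9 zmed 0.0164
boxA 390 ctr [606.3 278.8] size [76.5 49.1] ang 0.1 zmed 0.0639
boxB 401 ctr [516.3 267. ] size [76.  50.3] ang 5.3 zmed 0.064
roundA 303 ctr [427.  261.8] size [58.1 58.1] ang 31.4 zmed 0.0641
roundB 287 ctr [617.4 120.4] size [56.7 57.4] ang 88.5 zmed 0.0643
boxC 389 ctr [526.4 105. ] size [47. 75.] ang 88.9 zmed 0.0641
fin 97 ctr [559.2 191.4] size [69.  10.1] ang 5.1 zmed 0.133
divtop 415 ctr [559.  191.4] size [129.7  40. ] ang 5.2 zmed 0.097
bar 491 ctr [ 678.9 -151.4] size [239.9  19.5] ang 80.4 zmed 0.1759
console 1845 ctr [512.8 402.4] size [211.9  83. ] ang 3.0 zmed 0.1103
btn 295 ctr [504.2 399.3] size [63.8 70.8] ang 88.7 zmed 0.122
mill 203 ctr [540.2 -12.9] size [44.4 44.6] ang 88.4 zmed 0.147
pot 611 ctr [376.9 -35.1] size [80.7 77.8] ang 89.0 zmed 0.0824
S bar 281 [ 678.5 -150.2] [237.  20.] 80.5 0.1749
S fin 133 [557.3 191.9] [75.4 13.7] 3.3 0.1277
S tubs 1550 [500.5 153.5] [298.  304.5] 0.4 0.0639
```

View pics/crop0.png

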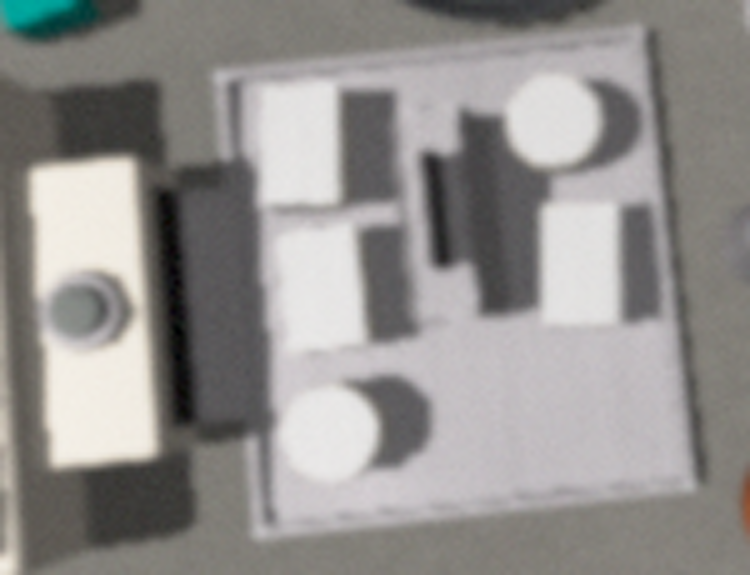

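The 5 white tubs are inside the tray. In the top view they are boxes (201,193), (207,222) and (258,217), and rounds (207,251) and (251,188). The black (333,131) and turquoise (146,158) blocks lie outside the tray and don't match. The divider fin is at (230,205).

```bash
cat >> h.py <<'E'
def plan(*wps, n=8):
    """wps: (x,y,z,yaw_deg,grip). prints per-call rows, tool-frame units"""
    s=arm.observe(); q=np.array(s["tool_pos"]); yaw=s["eef_rot"][2]
    print('at',np.round(q,4),round(np.degrees(yaw),2),'t',round(s["time_s"],1))
    for w in wps:
        t=np.array(w[:3]); ty=np.radians(w[3])
        d=t-q; tw=(ty-yaw+np.pi/2)%np.pi-np.pi/2 if len(w)<6 else ty-yaw
        k=int(max(np.ceil(np.linalg.norm(d)/.26),np.ceil(abs(np.degrees(tw))/42),1))
        for i in range(k):
            c,sn=np.cos(yaw),np.sin(yaw); e=d/k
            r=np.array([c*e[0]+sn*e[1],sn*e[0]-c*e[1],-e[2]])/.3
            T=np.append(r,-np.degrees(tw/k)/45)
            print(w[:4],f'{i+1}/{k}:',', '.join(str(w[4])+', '+', '.join(f'{x:.3f}' if j<4 else f'{x:.3f}' for j,x in enumerate(T*min(1,(m+1)/n))) for m in ([0,1,n//2-1,n-1])))
            yaw+=tw/k
        q=t
E
python3 -c "
from h import *
plan((.559,.1915,.38,5.1,.6),(.559,.1915,.277,5.1,.6))"
```

```text
at [ 0.2689 -0.5362  0.4037] 26.63 t 0.1
(0.559, 0.1915, 0.38, 5.1) 1/4: 0.6, 0.061, -0.054, 0.002, 0.015, 0.6, 0.122, -0.108, 0.005, 0.030, 0.6, 0.244, -0.217, 0.010, 0.060, 0.6, 0.488, -0.434, 0.020, 0.120
(0.559, 0.1915, 0.38, 5.1) 2/4: 0.6, 0.056, -0.060, 0.002, 0.015, 0.6, 0.111, -0.119, 0.005, 0.030, 0.6, 0.223, -0.239, 0.010, 0.060, 0.6, 0.445, -0.478, 0.020, 0.120
(0.559, 0.1915, 0.38, 5.1) 3/4: 0.6, 0.050, -0.065, 0.002, 0.015, 0.6, 0.100, -0.129, 0.005, 0.030, 0.6, 0.199, -0.259, 0.010, 0.060, 0.6, 0.398, -0.517, 0.020, 0.120
(0.559, 0.1915, 0.38, 5.1) 4/4: 0.6, 0.044, -0.069, 0.002, 0.015, 0.6, 0.087, -0.138, 0.005, 0.030, 0.6, 0.174, -0.276, 0.010, 0.060, 0.6, 0.348, -0.552, 0.020, 0.120
(0.559, 0.1915, 0.277, 5.1) 1/1: 0.6, 0.000, 0.000, 0.043, -0.000, 0.6, 0.000, 0.000, 0.086, -0.000, 0.6, 0.000, 0.000, 0.172, -0.000, 0.6, 0.000, 0.000, 0.343, -0.000
```

Request:
{"method": "step_arm", "body": {
  "commands": [0.6, 0.06, -0.05, 0, 0.02, 0.6, 0.12, -0.11, 0, 0.03, 0.6, 0.18, -0.16, 0.01, 0.04, 0.6, 0.24, -0.22, 0.01, 0.06, 0.6, 0.3, -0.27, 0.01, 0.08, 0.6, 0.37, -0.33, 0.015, 0.09, 0.6, 0.43, -0.38, 0.02, 0.1, 0.6, 0.488, -0.434, 0.02, 0.12, 0.6, 0.488, -0.434, 0.02, 0.12, 0.6, 0.488, -0.434, 0.02, 0.12]
}}

```text
time_s: 0.93
tool_pos: [0.3418, -0.3535, 0.3985]
eef_rot: [-3.141, 0.0, 0.373]
ft_force: [-0.7, -0.7, 0.0]
gripper_width: 0.0514
grip_force: 0.0
```

Request:
{"method": "step_arm", "body": {
  "commands": [0.6, 0.06, -0.06, 0, 0.02, 0.6, 0.11, -0.12, 0, 0.03, 0.6, 0.17, -0.18, 0.01, 0.04, 0.6, 0.22, -0.24, 0.01, 0.06, 0.6, 0.28, -0.3, 0.01, 0.08, 0.6, 0.33, -0.36, 0.015, 0.09, 0.6, 0.39, -0.42, 0.02, 0.1, 0.6, 0.445, -0.478, 0.02, 0.12, 0.6, 0.445, -0.478, 0.02, 0.12, 0.6, 0.445, -0.478, 0.02, 0.12]
}}

```text
time_s: 1.77
tool_pos: [0.4142, -0.1724, 0.3926]
eef_rot: [3.141, 0.0, 0.278]
ft_force: [-0.0, -1.3, 0.5]
gripper_width: 0.0516
grip_force: 0.0
```

Request:
{"method": "step_arm", "body": {
  "commands": [0.6, 0.05, -0.06, 0, 0.02, 0.6, 0.1, -0.13, 0, 0.03, 0.6, 0.15, -0.19, 0.01, 0.04, 0.6, 0.2, -0.26, 0.01, 0.06, 0.6, 0.25, -0.32, 0.01, 0.08, 0.6, 0.3, -0.39, 0.015, 0.09, 0.6, 0.35, -0.45, 0.02, 0.1, 0.6, 0.398, -0.517, 0.02, 0.12, 0.6, 0.398, -0.517, 0.02, 0.12, 0.6, 0.398, -0.517, 0.02, 0.12]
}}

```text
time_s: 2.6
tool_pos: [0.4869, 0.0089, 0.3864]
eef_rot: [3.141, 0.001, 0.183]
ft_force: [-0.1, 0.6, 0.0]
gripper_width: 0.051
grip_force: 0.0
```

Request:
{"method": "step_arm", "body": {
  "commands": [0.6, 0.04, -0.07, 0, 0.02, 0.6, 0.09, -0.14, 0, 0.03, 0.6, 0.13, -0.21, 0.01, 0.04, 0.6, 0.17, -0.28, 0.01, 0.06, 0.6, 0.22, -0.35, 0.01, 0.08, 0.6, 0.26, -0.41, 0.015, 0.09, 0.6, 0.3, -0.48, 0.02, 0.1, 0.6, 0.348, -0.552, 0.02, 0.12, 0.6, 0.348, -0.552, 0.02, 0.12, 0.6, 0.348, -0.552, 0.02, 0.12]
}}

```text
time_s: 3.43
tool_pos: [0.56, 0.1902, 0.3802]
eef_rot: [3.141, 0.001, 0.088]
ft_force: [0.0, 0.6, -0.7]
gripper_width: 0.0514
grip_force: 0.0
```

```bash
python3 -c "
from h import *
plan((.559,.1915,.277,5.1,.6))"
```

```text
at [0.56   0.1902 0.3802] 5.05 t 3.4
(0.559, 0.1915, 0.277, 5.1) 1/1: 0.6, -0.000, -0.001, 0.043, -0.000, 0.6, -0.001, -0.001, 0.086, -0.000, 0.6, -0.001, -0.002, 0.172, -0.001, 0.6, -0.003, -0.005, 0.344, -0.001
```

Accurate. Descend, then close, then lift.

Request:
{"method": "step_arm", "body": {
  "commands": [0.6, 0, -0.001, 0.04, 0, 0.6, -0.001, -0.002, 0.08, 0, 0.6, -0.002, -0.003, 0.13, 0, 0.6, -0.003, -0.005, 0.17, 0, 0.6, -0.003, -0.005, 0.22, 0, 0.6, -0.003, -0.005, 0.26, 0, 0.6, -0.003, -0.005, 0.3, 0, 0.6, -0.003, -0.005, 0.343, 0, 0.6, -0.003, -0.005, 0.343, 0, 0.6, -0.003, -0.005, 0.343, 0]
}}

```text
time_s: 4.27
tool_pos: [0.5578, 0.1924, 0.2766]
eef_rot: [3.141, 0.002, 0.088]
ft_force: [0.1, -0.0, -0.1]
gripper_width: 0.0507
grip_force: 0.0
```

Request:
{"method": "step_arm", "body": {
  "commands": [0.3, 0, 0, 0, 0, 0.1, 0, 0, 0, 0, 0, 0, 0, 0, 0, 0, 0, 0, 0, 0, 0, 0, 0, 0, 0, 0, 0, 0, 0, 0, 0, 0, 0, 0, 0, 0, 0, 0, 0, 0, 0, 0, 0, 0, 0, 0, 0, 0, 0, 0],
  "newtons": 60
}}

```text
time_s: 5.1
tool_pos: [0.5585, 0.1927, 0.2785]
eef_rot: [-3.141, -0.001, 0.088]
ft_force: [0.8, -2.2, 4.6]
gripper_width: 0.009
grip_force: 63.3
```

Request:
{"method": "step_arm", "body": {
  "commands": [0, 0, 0, -0.06, 0, 0, 0, 0, -0.12, 0, 0, 0, 0, -0.19, 0, 0, 0, 0, -0.25, 0, 0, 0, 0, -0.31, 0, 0, 0, 0, -0.38, 0, 0, 0, 0, -0.44, 0, 0, 0, 0, -0.5, 0, 0, 0, 0, -0.56, 0, 0, 0, 0, -0.6, 0]
}}

```text
time_s: 5.93
tool_pos: [0.5581, 0.1928, 0.4587]
eef_rot: [-3.141, 0.0, 0.088]
ft_force: [0.2, 0.4, -1.9]
gripper_width: 0.0091
grip_force: 61.9
```

```bash
python3 -c "
from h import *
s,p=snap('scene','scene1'); s,p=snap('top','top1')
plan((.62,.02,.485,42,0),(.679,-.151,.485,80.4,0))"
```

```text
at [0.5585 0.1928 0.4598] 5.04 t 6.0
(0.62, 0.02, 0.485, 42) 1/1: 0, 0.019, 0.074, -0.011, -0.103, 0, 0.038, 0.148, -0.021, -0.205, 0, 0.077, 0.296, -0.042, -0.411, 0, 0.154, 0.592, -0.084, -0.821
(0.679, -0.151, 0.485, 80.4) 1/1: 0, -0.029, 0.069, -0.000, -0.107, 0, -0.059, 0.139, -0.000, -0.213, 0, -0.118, 0.278, -0.000, -0.427, 0, -0.235, 0.555, -0.000, -0.853
```

View pics/scene1.png

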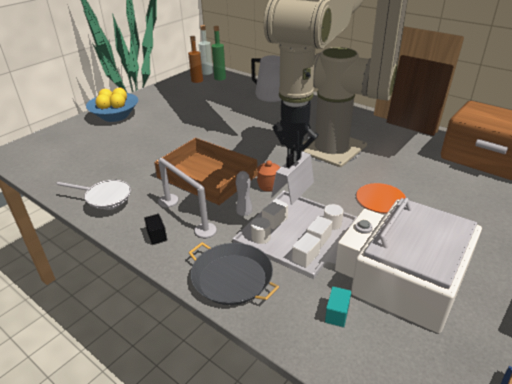

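The divider is held, hanging level at about (298,180). Next I measure its height and pitch in the grip.

```bash
python3 - <<'E'
from h import *
P=np.load('pics/scene1.npz')['p']
a=np.radians(5.1); R=np.array([[np.cos(a),np.sin(a)],[-np.sin(a),np.cos(a)]])
q=P.reshape(-1,3); q=q[(np.abs(q[:,0]-.558)<.1)&(np.abs(q[:,1]-.193)<.06)&(q[:,2]>.17)&(q[:,2]<.33)]
l=(q[:,:2]-[.5585,.1928])@R.T
for x0 in np.arange(-.08,.08,.02):
    m=(l[:,0]>x0)&(l[:,0]<x0+.02)&(np.abs(l[:,1])>.008)&(q[:,2]<.287)
    if m.sum()>3: print(round(x0,2),m.sum(),'z',q[m,2].min().round(4),q[m,2].max().round(4),'y',l[m,1].min().round(4),l[m,1].max().round(4))
T=np.load('pics/top1.npz')['p'].reshape(-1,3); T=T[(np.abs(T[:,0]-.558)<.12)&(np.abs(T[:,1]-.193)<.08)&(T[:,2]>.25)&(T[:,2]<.31)]
r=cv2.minAreaRect((T[:,:2]*1000).astype(np.float32)); print(len(T),r)
E
```

```text
-0.08 44 z 0.1866 0.2796 y 0.0082 0.033
-0.06 120 z 0.1853 0.2808 y 0.0087 0.0346
-0.04 118 z 0.1866 0.2805 y 0.0081 0.0336
-0.02 152 z 0.1853 0.2837 y -0.0325 0.0348
0.0 169 z 0.1856 0.2859 y -0.0319 0.0346
0.02 198 z 0.1859 0.2807 y -0.0312 0.0327
0.04 215 z 0.1876 0.2799 y -0.0313 0.034
0.06 84 z 0.1863 0.2797 y -0.0325 0.0319
290 ((523.774169921875, 190.4102020263672), (59.23712158203125, 45.2124137878418), 5.325218677520752)
```

Request:
{"method": "step_arm", "body": {
  "commands": [0, 0.02, 0.06, -0.02, -0.08, 0, 0.03, 0.12, -0.04, -0.16, 0, 0.05, 0.18, -0.06, -0.25, 0, 0.06, 0.24, -0.084, -0.33, 0, 0.08, 0.3, -0.084, -0.41, 0, 0.09, 0.36, -0.084, -0.49, 0, 0.11, 0.42, -0.084, -0.58, 0, 0.12, 0.48, -0.084, -0.66, 0, 0.14, 0.54, -0.084, -0.74, 0, 0.154, 0.592, -0.084, -0.82]
}}

```text
time_s: 6.87
tool_pos: [0.62, 0.0186, 0.4805]
eef_rot: [-3.139, 0.002, 0.735]
ft_force: [0.0, -0.9, -3.3]
gripper_width: 0.009
grip_force: 62.0
```

Request:
{"method": "step_arm", "body": {
  "commands": [0, -0.03, 0.07, 0, -0.11, 0, -0.06, 0.14, 0, -0.21, 0, -0.09, 0.21, 0, -0.32, 0, -0.12, 0.28, 0, -0.43, 0, -0.15, 0.35, 0, -0.53, 0, -0.18, 0.42, 0, -0.64, 0, -0.21, 0.49, 0, -0.75, 0, -0.235, 0.555, 0, -0.853, 0, -0.235, 0.555, 0, -0.853, 0, -0.235, 0.555, 0, -0.853]
}}

```text
time_s: 7.7
tool_pos: [0.6787, -0.1524, 0.48]
eef_rot: [-3.138, -0.001, 1.399]
ft_force: [-0.2, 1.4, -3.3]
gripper_width: 0.0092
grip_force: 61.9
```

```bash
python3 -c "
from h import *
s,p=snap('scene','scene2')
plan((.679,-.151,.485,80.4,0),(.679,-.151,.363,80.4,0))
P=p.reshape(-1,3)
b=P[(abs(P[:,0]-.68)<.08)&(abs(P[:,1]+.151)<.12)]
a=np.radians(80.4); u=np.array([np.cos(a),np.sin(a)]); v=np.array([-u[1],u[0]])
for z0,z1 in((.155,.182),(.2,.215),(.215,.23),(.29,.305)):
    q=b[(b[:,2]>z0)&(b[:,2]<z1)]; l=(q[:,:2]-[.679,-.151]); print(z0,len(q),'along',np.round(np.percentile(l@u,[1,99]),4),'side',np.round(np.percentile(l@v,[1,50,99]),4),'zmin',q[:,2].min())
"
```

```text
at [ 0.6786 -0.1514  0.4806] 80.2 t 7.8
(0.679, -0.151, 0.485, 80.4) 1/1: 0, 0.000, 0.000, -0.002, -0.001, 0, 0.000, 0.000, -0.004, -0.001, 0, 0.001, 0.001, -0.007, -0.002, 0, 0.001, 0.001, -0.015, -0.004
(0.679, -0.151, 0.363, 80.4) 1/1: 0, 0.000, 0.000, 0.051, -0.000, 0, 0.000, 0.000, 0.102, -0.000, 0, 0.000, 0.000, 0.203, -0.000, 0, 0.000, 0.000, 0.407, -0.000
0.155 215 along [-0.11    0.1184] side [-0.0091 -0.0041  0.0084] zmin 0.15517213504770788
0.2 80 along [-0.0658  0.062 ] side [-0.0322 -0.0292  0.0357] zmin 0.20634344310508002
0.215 164 along [-0.0686  0.0651] side [-0.0315 -0.0272  0.0332] zmin 0.21504008888548598
0.29 249 along [-0.0627  0.0656] side [-0.0181 -0.0076  0.0188] zmin 0.2900177243996307
```

View pics/scene2.png

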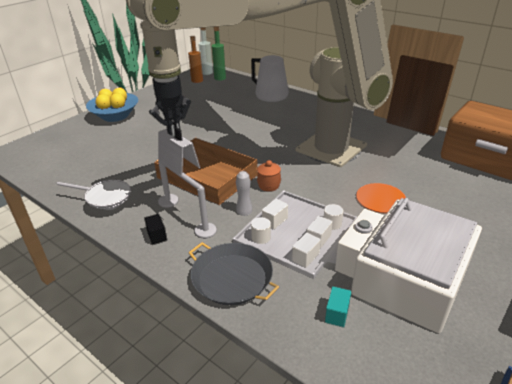

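The divider at (178,150) is centred over the bar and parallel to it. Next I lower it, release it and retreat upward.

Request:
{"method": "step_arm", "body": {
  "commands": [0, 0, 0, 0.04, 0, 0, 0, 0, 0.08, 0, 0, 0, 0, 0.12, 0, 0, 0, 0, 0.16, 0, 0, 0, 0, 0.2, 0, 0, 0, 0, 0.24, 0, 0, 0, 0, 0.28, 0, 0, 0, 0, 0.32, 0, 0, 0, 0, 0.35, 0, 0, 0, 0, 0.37, 0]
}}

```text
time_s: 8.58
tool_pos: [0.6783, -0.1512, 0.37]
eef_rot: [-3.14, -0.0, 1.402]
ft_force: [-0.7, 0.8, -2.5]
gripper_width: 0.009
grip_force: 61.9
```

Request:
{"method": "step_arm", "body": {
  "commands": [0, 0, 0, 0.005, 0, 0, 0, 0, 0.01, 0, 0, 0, 0, 0.012, 0, 0, 0, 0, 0.014, 0, 0, 0, 0, 0.014, 0, 0.05, 0, 0, 0.014, 0, 0.1, 0, 0, 0.014, 0, 0.15, 0, 0, 0.014, 0, 0.2, 0, 0, 0.014, 0, 0.25, 0, 0, 0.014, 0]
}}

```text
time_s: 9.42
tool_pos: [0.6788, -0.1512, 0.3685]
eef_rot: [3.141, 0.0, 1.402]
ft_force: [0.3, 0.2, 0.3]
gripper_width: 0.0212
grip_force: 0.0
```

Request:
{"method": "step_arm", "body": {
  "commands": [0.4, 0, 0, 0, 0, 0.5, 0, 0, 0, 0, 0.5, 0, 0, -0.03, 0, 0.5, 0, 0, -0.07, 0, 0.5, 0, 0, -0.12, 0, 0.5, 0, 0, -0.18, 0, 0.5, 0, 0, -0.24, 0, 0.5, 0, 0, -0.3, 0, 0.5, 0, 0, -0.33, 0, 0.5, 0, 0, -0.33, 0]
}}

```text
time_s: 10.25
tool_pos: [0.6789, -0.1513, 0.4716]
eef_rot: [3.135, 0.001, 1.402]
ft_force: [0.7, 0.6, 0.3]
gripper_width: 0.0426
grip_force: 0.0
```

```bash
python3 -c "
from h import *
s,p=snap('scene','scene3'); s,t=snap('top','top3')
P=p.reshape(-1,3)
b=P[(abs(P[:,0]-.68)<.08)&(abs(P[:,1]+.151)<.12)]
a=np.radians(80.4); u=np.array([np.cos(a),np.sin(a)]); v=np.array([-u[1],u[0]])
for z0,z1 in((.08,.1),(.1,.15),(.17,.19),(.2,.23)):
    q=b[(b[:,2]>z0)&(b[:,2]<z1)]; l=(q[:,:2]-[.679,-.151]); print(z0,len(q),'along',np.round(np.percentile(l@u,[1,99]),4),'side',np.round(np.percentile(l@v,[1,50,99]),4),'z',q[:,2].min(),q[:,2].max())
print('tubs')
for n,bx in dict(boxA=(188,216,180,208),boxB=(190,218,208,237),roundA=(193,222,238,266),roundB=(238,264,176,200),boxC=(244,272,202,232)).items():
    q=t[bx[2]:bx[3],bx[0]:bx[1]].reshape(-1,3); q=q[(q[:,2]>.05)&(q[:,2]<.075)]
    r=cv2.minAreaRect((q[:,:2]*1000).astype(np.float32)); print(n,len(q),np.round(r[0],1),np.round(r[1],1),round(r[2],1))
"
```

```text
0.08 113 along [-0.1131  0.1184] side [-0.0359 -0.0083  0.0291] z 0.08028406677184097 0.09958738477407036
0.1 530 along [-0.1113  0.119 ] side [-0.034  -0.0244  0.0279] z 0.1001768487498722 0.1499341421099808
0.17 382 along [-0.111   0.1149] side [-0.0189 -0.004   0.0203] z 0.17002228942463704 0.18988702241578992
0.2 101 along [-0.0324  0.0368] side [-0.0025  0.0005  0.0089] z 0.20002949958428928 0.21999044573524318
tubs
boxA 390 [605.8 279.1] [47.5 75.9] 89.6
boxB 403 [516.  267.4] [75.8 50.8] 4.8
roundA 306 [426.7 261.8] [58.5 57.9] 88.9
roundB 287 [617.4 120.5] [56.7 57.1] 88.7
boxC 386 [526.2 105.1] [47.  74.6] 88.9
```

View pics/scene3.png

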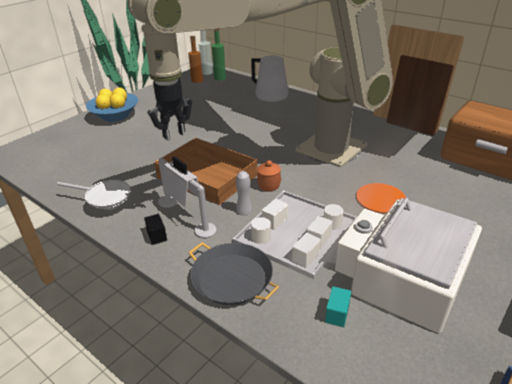

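The divider hangs upright and centred on the bar at (185,185). Now the tubs.

```bash
cat >> h.py <<'E'
def totals(*wps):
    s=arm.observe(); q=np.array(s["tool_pos"]); yaw=s["eef_rot"][2]
    print('at',np.round(q,4),round(np.degrees(yaw),2),'t',round(s["time_s"],1))
    for w in wps:
        t=np.array(w[:3]); ty=np.radians(w[3]); d=t-q; tw=(ty-yaw+np.pi/2)%np.pi-np.pi/2
        k=int(max(np.ceil(np.linalg.norm(d)/.29),np.ceil(abs(np.degrees(tw))/44),1))
        for i in range(k):
            c,sn=np.cos(yaw),np.sin(yaw); e=d/k
            T=np.array([c*e[0]+sn*e[1],sn*e[0]-c*e[1],-e[2],-tw/k*.3/np.radians(45)])/.3
            print(w,f'{i+1}/{k}',np.round(T,3),'half',np.round(T/2,2)); yaw+=tw/k
        q=t
def tops(f):
    "white tub tops in tray region"
    s,p=snap('top',f); m=((p[...,2]>.05)&(p[...,2]<.075)&(p[...,0]>.36)&(p[...,0]<.7)&(p[...,1]>.04)&(p[...,1]<.33)&(s["color"].min(-1)>120)).astype(np.uint8)
    n,l,st,_=cv2.connectedComponentsWithStats(m)
    for i in range(1,n):
        if st[i,4]>60:
            r=cv2.minAreaRect((p[l==i][:,:2]*1000).astype(np.float32)); print('tub',st[i,4],np.round(r[0],1),np.round(r[1],1),round(r[2],1))
E
python3 -c "
from h import *
totals((.526,.105,.38,-1,1),(.526,.105,.195,-1,1))"
```

```text
at [ 0.6787 -0.1512  0.4672] 80.32 t 10.3
(0.526, 0.105, 0.38, -1, 1) 1/2 [ 0.378 -0.323  0.145  0.904] half [ 0.19 -0.16  0.07  0.45]
(0.526, 0.105, 0.38, -1, 1) 2/2 [ 0.077 -0.491  0.145  0.904] half [ 0.04 -0.25  0.07  0.45]
(0.526, 0.105, 0.195, -1, 1) 1/1 [ 0.    -0.     0.617 -0.   ] half [ 0.   -0.    0.31 -0.  ]
```

Request:
{"method": "step_arm", "body": {
  "commands": [0.5, 0.05, -0.04, 0, 0.11, 0.6, 0.09, -0.08, 0, 0.22, 0.7, 0.14, -0.12, 0.03, 0.34, 0.9, 0.19, -0.16, 0.06, 0.45, 0.9, 0.24, -0.2, 0.09, 0.57, 0.9, 0.28, -0.24, 0.12, 0.68, 0.9, 0.33, -0.28, 0.145, 0.8, 0.9, 0.378, -0.323, 0.145, 0.904, 0.9, 0.378, -0.323, 0.145, 0.904, 0.9, 0.378, -0.323, 0.145, 0.904]
}}

```text
time_s: 11.18
tool_pos: [0.6016, -0.0224, 0.4219]
eef_rot: [-3.14, 0.002, 0.695]
ft_force: [-0.7, 0.1, -0.9]
gripper_width: 0.0768
grip_force: 0.0
```

Request:
{"method": "step_arm", "body": {
  "commands": [0.9, 0.01, -0.06, 0, 0.11, 0.9, 0.02, -0.12, 0, 0.22, 0.9, 0.03, -0.18, 0.03, 0.34, 0.9, 0.04, -0.25, 0.06, 0.45, 0.9, 0.05, -0.31, 0.09, 0.57, 0.9, 0.06, -0.37, 0.12, 0.68, 0.9, 0.07, -0.43, 0.145, 0.8, 0.9, 0.077, -0.491, 0.145, 0.904, 0.9, 0.077, -0.491, 0.145, 0.904, 0.9, 0.077, -0.491, 0.145, 0.904]
}}

```text
time_s: 12.02
tool_pos: [0.5261, 0.105, 0.3794]
eef_rot: [3.141, 0.0, -0.015]
ft_force: [-0.2, -0.8, -0.2]
gripper_width: 0.0765
grip_force: 0.0
```

```bash
python3 -c "
from h import *
tops('t4')
totals((.526,.105,.195,-1,1),(.526,.105,.39,-1,1),(.4183,-.3569,.39,2.9,1),(.4183,-.3569,.195,2.9,1))"
```

```text
tub 388 [606.1 279. ] [76.1 48. ] 0.0
tub 121 [507.  241.4] [75.3 15.8] 6.5
tub 307 [427.2 261.7] [57.7 58.6] 25.1
at [0.5265 0.1045 0.3797] -0.87 t 12.1
(0.526, 0.105, 0.195, -1, 1) 1/1 [-0.002 -0.002  0.616  0.003] half [-0.   -0.    0.31  0.  ]
(0.526, 0.105, 0.39, -1, 1) 1/1 [ 0.   -0.   -0.65 -0.  ] half [ 0.   -0.   -0.32 -0.  ]
(0.4183, -0.3569, 0.39, 2.9, 1) 1/2 [-0.166  0.773 -0.    -0.043] half [-0.08  0.39 -0.   -0.02]
(0.4183, -0.3569, 0.39, 2.9, 1) 2/2 [-0.192  0.767 -0.    -0.043] half [-0.1   0.38 -0.   -0.02]
(0.4183, -0.3569, 0.195, 2.9, 1) 1/1 [ 0.    0.    0.65 -0.  ] half [ 0.    0.    0.32 -0.  ]
```

Request:
{"method": "step_arm", "body": {
  "commands": [0.9, -0.002, -0.002, 0.07, 0, 0.9, -0.002, -0.002, 0.14, 0, 0.9, -0.002, -0.002, 0.21, 0, 0.9, -0.002, -0.002, 0.28, 0, 0.9, -0.002, -0.002, 0.35, 0, 0.9, -0.002, -0.002, 0.42, 0, 0.9, -0.002, -0.002, 0.49, 0, 0.9, -0.002, -0.002, 0.56, 0, 0.9, -0.002, -0.002, 0.6, 0, 0.9, -0.002, -0.002, 0.616, 0]
}}

```text
time_s: 12.9
tool_pos: [0.5249, 0.1046, 0.1927]
eef_rot: [3.141, 0.003, -0.018]
ft_force: [-1.1, -0.1, -0.0]
gripper_width: 0.077
grip_force: 0.0
```

Request:
{"method": "step_arm", "body": {
  "commands": [0.6, 0, 0, 0, 0, 0.4, 0, 0, 0, 0, 0.3, 0, 0, 0, 0, 0.3, 0, 0, 0, 0, 0.3, 0, 0, 0, 0, 0.3, 0, 0, 0, 0, 0.3, 0, 0, -0.02, 0, 0.3, 0, 0, -0.06, 0, 0.3, 0, 0, -0.11, 0, 0.3, 0, 0, -0.15, 0],
  "newtons": 40
}}

```text
time_s: 13.73
tool_pos: [0.5254, 0.1058, 0.2416]
eef_rot: [-3.142, -0.0, -0.018]
ft_force: [-0.2, -0.2, -1.4]
gripper_width: 0.0493
grip_force: 42.8
```

Request:
{"method": "step_arm", "body": {
  "commands": [0.3, 0, 0, -0.07, 0, 0.3, 0, 0, -0.14, 0, 0.3, 0, 0, -0.21, 0, 0.3, 0, 0, -0.28, 0, 0.3, 0, 0, -0.35, 0, 0.3, 0, 0, -0.42, 0, 0.3, 0, 0, -0.47, 0, 0.3, 0, 0, -0.5, 0, 0.3, 0, 0, -0.5, 0, 0.3, 0, 0, -0.5, 0]
}}

```text
time_s: 14.57
tool_pos: [0.5254, 0.1057, 0.3903]
eef_rot: [-3.141, -0.001, -0.018]
ft_force: [-0.1, -0.2, -1.7]
gripper_width: 0.0494
grip_force: 42.8
```

Request:
{"method": "step_arm", "body": {
  "commands": [0.3, -0.02, 0.08, 0, 0, 0.3, -0.03, 0.16, 0, -0.01, 0.3, -0.05, 0.24, 0, -0.01, 0.3, -0.07, 0.32, 0, -0.02, 0.3, -0.08, 0.4, 0, -0.02, 0.3, -0.1, 0.48, 0, -0.03, 0.3, -0.12, 0.56, 0, -0.03, 0.3, -0.14, 0.64, 0, -0.04, 0.3, -0.15, 0.72, 0, -0.04, 0.3, -0.166, 0.773, 0, -0.043]
}}

```text
time_s: 15.4
tool_pos: [0.4705, -0.1269, 0.3882]
eef_rot: [-3.141, 0.003, 0.015]
ft_force: [-0.8, 0.2, -1.4]
gripper_width: 0.0495
grip_force: 42.9
```

Request:
{"method": "step_arm", "body": {
  "commands": [0.3, -0.02, 0.1, 0, 0, 0.3, -0.05, 0.2, 0, -0.01, 0.3, -0.07, 0.3, 0, -0.01, 0.3, -0.1, 0.4, 0, -0.02, 0.3, -0.12, 0.5, 0, -0.02, 0.3, -0.15, 0.6, 0, -0.03, 0.3, -0.17, 0.69, 0, -0.04, 0.3, -0.19, 0.767, 0, -0.043, 0.3, -0.19, 0.767, 0, -0.043, 0.3, -0.19, 0.767, 0, -0.043]
}}

```text
time_s: 16.23
tool_pos: [0.4171, -0.3569, 0.388]
eef_rot: [-3.139, 0.002, 0.047]
ft_force: [0.0, 0.5, -2.4]
gripper_width: 0.0493
grip_force: 42.8
```

```bash
python3 -c "
from h import *
totals((.4183,-.3569,.195,2.9,1),(.4183,-.3569,.39,2.9,1))"
```

```text
at [ 0.4171 -0.3569  0.388 ] 2.69 t 16.2
(0.4183, -0.3569, 0.195, 2.9, 1) 1/1 [ 0.004  0.     0.643 -0.005] half [ 0.    0.    0.32 -0.  ]
(0.4183, -0.3569, 0.39, 2.9, 1) 1/1 [ 0.    0.   -0.65 -0.  ] half [ 0.    0.   -0.32 -0.  ]
```

Request:
{"method": "step_arm", "body": {
  "commands": [0.3, 0.004, 0, 0.08, 0, 0.3, 0.004, 0, 0.16, 0, 0.3, 0.004, 0, 0.24, 0, 0.3, 0.004, 0, 0.32, 0, 0.3, 0.004, 0, 0.4, 0, 0.3, 0.004, 0, 0.48, 0, 0.3, 0.004, 0, 0.55, 0, 0.3, 0.004, 0, 0.6, 0, 0.3, 0.004, 0, 0.64, 0, 0.3, 0.004, 0, 0.65, 0]
}}

```text
time_s: 17.07
tool_pos: [0.419, -0.3546, 0.1937]
eef_rot: [-3.139, 0.002, 0.05]
ft_force: [-10.3, 11.0, 26.9]
gripper_width: 0.0499
grip_force: 45.6
```

Request:
{"method": "step_arm", "body": {
  "commands": [0.3, 0, 0, 0.003, 0, 0.65, 0, 0, 0.003, 0, 0.72, 0, 0, 0.003, 0, 0.76, 0, 0, 0.003, 0, 0.76, 0, 0, 0, 0, 0.76, 0, 0, -0.05, 0, 0.76, 0, 0, -0.13, 0, 0.76, 0, 0, -0.24, 0, 0.76, 0, 0, -0.36, 0, 0.76, 0, 0, -0.48, 0]
}}

```text
time_s: 17.9
tool_pos: [0.4189, -0.3559, 0.3403]
eef_rot: [-3.141, 0.001, 0.049]
ft_force: [1.1, 0.1, 0.1]
gripper_width: 0.0648
grip_force: 0.0
```

```bash
python3 -c "
from h import *
tops('t5')
p=np.load('pics/t5.npz')['p']; q=p[190:285,315:432].reshape(-1,3); q=q[(q[:,2]>.045)&(q[:,2]<.07)&(abs(q[:,0]-.4636)<.105)&(abs(q[:,1]+.2625)<.142)]
print('tote',len(q),cv2.minAreaRect((q[:,:2]*1000).astype(np.float32)),np.median(q[:,2]))
totals((.516,.2675,.38,5,1))"
```

```text
tub 285 [617.5 120.4] [56.6 56.8] 88.7
tub 388 [606.1 279. ] [47.6 75.9] 90.0
tub 397 [508.6 224.5] [75.6 49.8] 7.1
tub 305 [426.5 261.6] [58.3 58.2] 87.0
tote 405 ((484.20367431640625, -280.9338684082031), (349.2215881347656, 85.74822998046875), 48.73496627807617) 0.06153388023841
at [ 0.4206 -0.3575  0.3496] 2.83 t 17.9
(0.516, 0.2675, 0.38, 5, 1) 1/3 [ 0.14  -0.688 -0.034 -0.016] half [ 0.07 -0.34 -0.02 -0.01]
(0.516, 0.2675, 0.38, 5, 1) 2/3 [ 0.149 -0.687 -0.034 -0.016] half [ 0.07 -0.34 -0.02 -0.01]
(0.516, 0.2675, 0.38, 5, 1) 3/3 [ 0.158 -0.685 -0.034 -0.016] half [ 0.08 -0.34 -0.02 -0.01]
```

boxB got knocked to (508,224). I'll follow it with the fresh numbers and check the placed tub in a crop.

```bash
python3 -c "
from h import *
im=cv2.imread('pics/t5.png')[145:285,180:440]; cv2.imwrite('pics/c5.png',cv2.resize(im,None,fx=3,fy=3,interpolation=cv2.INTER_CUBIC))
p=np.load('pics/t5.npz')['p']; c=np.load('pics/t5.npz')['c']
m=(p[...,2]>.05)&(p[...,2]<.08)&(p[...,0]>.34)&(p[...,0]<.58)&(p[...,1]>-.42)&(p[...,1]<-.1)
q=p[m&(c.min(-1)>110)]; print(len(q),cv2.minAreaRect((q[:,:2]*1000).astype(np.float32)),np.median(q[:,2]))
q=p[m&(c.min(-1)<90)]
print(cv2.minAreaRect((q[:,:2]*1000).astype(np.float32)))
totals((.5086,.2245,.38,7,1))"
```

```text
356 ((420.1998596191406, -353.3071594238281), (75.97684478759766, 51.518856048583984), 2.508683681488037) 0.06173115212611491
((463.77130126953125, -262.1772155761719), (228.02561950683594, 309.4850158691406), 2.956477165222168)
at [ 0.4206 -0.3575  0.3496] 2.83 t 17.9
(0.5086, 0.2245, 0.38, 7, 1) 1/3 [ 0.13  -0.641 -0.034 -0.031] half [ 0.06 -0.32 -0.02 -0.02]
(0.5086, 0.2245, 0.38, 7, 1) 2/3 [ 0.145 -0.638 -0.034 -0.031] half [ 0.07 -0.32 -0.02 -0.02]
(0.5086, 0.2245, 0.38, 7, 1) 3/3 [ 0.161 -0.634 -0.034 -0.031] half [ 0.08 -0.32 -0.02 -0.02]
```

View pics/c5.png

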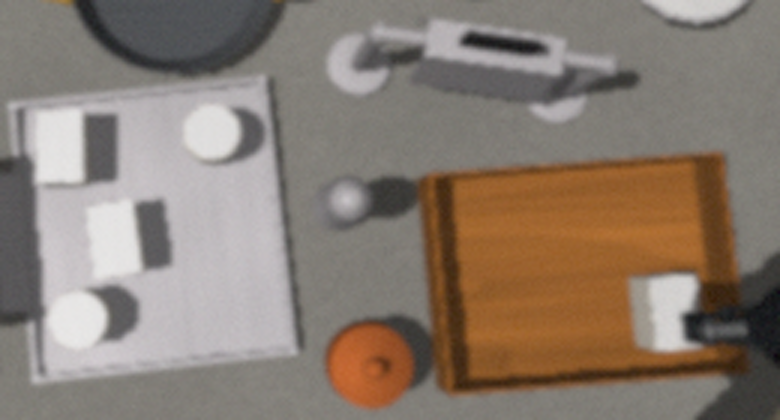

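The first tub lies flat in the tote's near corner, around crop (665,310). boxB is now at crop (113,237). Next I pick boxB.

Request:
{"method": "step_arm", "body": {
  "commands": [0.9, 0.01, -0.04, -0.03, 0, 0.9, 0.02, -0.1, -0.04, -0.01, 0.9, 0.04, -0.18, -0.04, -0.01, 0.9, 0.05, -0.26, -0.04, -0.02, 0.9, 0.07, -0.34, -0.04, -0.02, 0.9, 0.08, -0.42, -0.04, -0.03, 0.9, 0.1, -0.5, -0.04, -0.03, 0.9, 0.12, -0.58, -0.04, -0.03, 0.9, 0.13, -0.641, -0.04, -0.03, 0.9, 0.13, -0.641, -0.04, -0.03]
}}

```text
time_s: 18.78
tool_pos: [0.4487, -0.159, 0.3503]
eef_rot: [-3.14, 0.001, 0.076]
ft_force: [-0.8, 0.4, 0.0]
gripper_width: 0.0766
grip_force: 0.0
```

Request:
{"method": "step_arm", "body": {
  "commands": [0.9, 0.02, -0.07, -0.03, 0, 0.9, 0.03, -0.14, -0.034, -0.01, 0.9, 0.05, -0.21, -0.034, -0.01, 0.9, 0.06, -0.28, -0.034, -0.02, 0.9, 0.08, -0.35, -0.034, -0.02, 0.9, 0.1, -0.42, -0.034, -0.03, 0.9, 0.11, -0.5, -0.034, -0.03, 0.9, 0.13, -0.58, -0.034, -0.03, 0.9, 0.145, -0.638, -0.034, -0.03, 0.9, 0.145, -0.638, -0.034, -0.03]
}}

```text
time_s: 19.62
tool_pos: [0.4781, 0.0342, 0.3607]
eef_rot: [-3.14, 0.0, 0.099]
ft_force: [-0.2, 0.0, 0.0]
gripper_width: 0.0768
grip_force: 0.0
```

Request:
{"method": "step_arm", "body": {
  "commands": [0.9, 0.02, -0.07, -0.03, 0, 0.9, 0.03, -0.14, -0.034, -0.01, 0.9, 0.05, -0.21, -0.034, -0.01, 0.9, 0.07, -0.28, -0.034, -0.02, 0.9, 0.09, -0.35, -0.034, -0.02, 0.9, 0.11, -0.42, -0.034, -0.03, 0.9, 0.13, -0.5, -0.034, -0.03, 0.9, 0.161, -0.634, -0.034, -0.03, 0.9, 0.161, -0.634, -0.034, -0.03, 0.9, 0.161, -0.634, -0.034, -0.03]
}}

```text
time_s: 20.45
tool_pos: [0.5078, 0.2268, 0.3706]
eef_rot: [3.141, 0.001, 0.123]
ft_force: [0.3, -0.4, -0.2]
gripper_width: 0.0768
grip_force: 0.0
```

```bash
python3 -c "
from h import *
tops('t6')
totals((.5086,.2245,.195,7,1),(.5086,.2245,.39,7,1),(.5182,-.3519,.39,2.9,1),(.5182,-.3519,.197,2.9,1))"
```

```text
tub 288 [617.5 120.5] [56.7 57.1] 88.9
tub 306 [426.7 261.8] [58.1 58. ] 89.7
at [0.5078 0.2258 0.3707] 6.95 t 20.5
(0.5086, 0.2245, 0.195, 7, 1) 1/1 [ 0.002  0.004  0.586 -0.001] half [ 0.    0.    0.29 -0.  ]
(0.5086, 0.2245, 0.39, 7, 1) 1/1 [ 0.    0.   -0.65 -0.  ] half [ 0.    0.   -0.32 -0.  ]
(0.5182, -0.3519, 0.39, 2.9, 1) 1/2 [-0.101  0.955 -0.     0.046] half [-0.05  0.48 -0.    0.02]
(0.5182, -0.3519, 0.39, 2.9, 1) 2/2 [-0.067  0.958 -0.     0.046] half [-0.03  0.48 -0.    0.02]
(0.5182, -0.3519, 0.197, 2.9, 1) 1/1 [ 0.     0.     0.643 -0.   ] half [ 0.    0.    0.32 -0.  ]
```

Request:
{"method": "step_arm", "body": {
  "commands": [0.9, 0.002, 0.004, 0.07, 0, 0.9, 0.002, 0.004, 0.14, 0, 0.9, 0.002, 0.004, 0.21, 0, 0.9, 0.002, 0.004, 0.28, 0, 0.9, 0.002, 0.004, 0.35, 0, 0.9, 0.002, 0.004, 0.42, 0, 0.9, 0.002, 0.004, 0.48, 0, 0.9, 0.002, 0.004, 0.54, 0, 0.9, 0.002, 0.004, 0.58, 0, 0.9, 0.002, 0.004, 0.586, 0]
}}

```text
time_s: 21.33
tool_pos: [0.5075, 0.2229, 0.1928]
eef_rot: [3.14, 0.004, 0.119]
ft_force: [0.1, 0.7, -0.1]
gripper_width: 0.0774
grip_force: 0.0
```

Request:
{"method": "step_arm", "body": {
  "commands": [0.6, 0, 0, 0, 0, 0.4, 0, 0, 0, 0, 0.3, 0, 0, 0, 0, 0.3, 0, 0, 0, 0, 0.3, 0, 0, 0, 0, 0.3, 0, 0, 0, 0, 0.3, 0, 0, -0.02, 0, 0.3, 0, 0, -0.06, 0, 0.3, 0, 0, -0.11, 0, 0.3, 0, 0, -0.15, 0],
  "newtons": 40
}}

```text
time_s: 22.17
tool_pos: [0.5086, 0.2248, 0.2421]
eef_rot: [-3.141, -0.0, 0.12]
ft_force: [0.8, 0.1, -1.0]
gripper_width: 0.0499
grip_force: 43.0
```

Request:
{"method": "step_arm", "body": {
  "commands": [0.3, 0, 0, -0.07, 0, 0.3, 0, 0, -0.14, 0, 0.3, 0, 0, -0.21, 0, 0.3, 0, 0, -0.28, 0, 0.3, 0, 0, -0.35, 0, 0.3, 0, 0, -0.42, 0, 0.3, 0, 0, -0.47, 0, 0.3, 0, 0, -0.5, 0, 0.3, 0, 0, -0.5, 0, 0.3, 0, 0, -0.5, 0]
}}

```text
time_s: 23.0
tool_pos: [0.5085, 0.2248, 0.3909]
eef_rot: [-3.141, -0.001, 0.12]
ft_force: [-0.5, 0.6, -1.6]
gripper_width: 0.0494
grip_force: 43.0
```

Request:
{"method": "step_arm", "body": {
  "commands": [0.3, -0.01, 0.09, 0, 0, 0.3, -0.02, 0.19, 0, 0.01, 0.3, -0.03, 0.29, 0, 0.01, 0.3, -0.04, 0.39, 0, 0.02, 0.3, -0.05, 0.49, 0, 0.02, 0.3, -0.06, 0.59, 0, 0.03, 0.3, -0.07, 0.69, 0, 0.03, 0.3, -0.08, 0.79, 0, 0.04, 0.3, -0.09, 0.88, 0, 0.046, 0.3, -0.1, 0.955, 0, 0.046]
}}

```text
time_s: 23.83
tool_pos: [0.5124, -0.0651, 0.3886]
eef_rot: [-3.141, 0.003, 0.083]
ft_force: [1.1, -0.6, -2.0]
gripper_width: 0.0495
grip_force: 43.0
```

Request:
{"method": "step_arm", "body": {
  "commands": [0.3, -0.01, 0.11, 0, 0, 0.3, -0.02, 0.22, 0, 0.01, 0.3, -0.03, 0.33, 0, 0.01, 0.3, -0.03, 0.44, 0, 0.02, 0.3, -0.04, 0.55, 0, 0.02, 0.3, -0.05, 0.66, 0, 0.03, 0.3, -0.06, 0.77, 0, 0.03, 0.3, -0.067, 0.87, 0, 0.04, 0.3, -0.067, 0.958, 0, 0.046, 0.3, -0.067, 0.958, 0, 0.046]
}}

```text
time_s: 24.67
tool_pos: [0.516, -0.3556, 0.3879]
eef_rot: [-3.141, 0.003, 0.044]
ft_force: [1.0, 0.1, -2.1]
gripper_width: 0.0493
grip_force: 43.0
```

```bash
python3 -c "
from h import *
tops('t7')
totals((.5182,-.3519,.197,2.9,1))"
```

```text
tub 286 [617.6 120.4] [56.6 57.5] 89.0
tub 387 [606.5 279.2] [76.4 47.8] 0.4
tub 307 [427.2 261.3] [58.1 58.2] 31.8
at [ 0.5162 -0.3536  0.3879] 2.55 t 24.7
(0.5182, -0.3519, 0.197, 2.9, 1) 1/1 [ 0.007 -0.005  0.636 -0.008] half [ 0.   -0.    0.32 -0.  ]
```

Request:
{"method": "step_arm", "body": {
  "commands": [0.3, 0.007, -0.005, 0.08, -0.01, 0.3, 0.007, -0.005, 0.16, -0.01, 0.3, 0.007, -0.005, 0.24, -0.01, 0.3, 0.007, -0.005, 0.32, -0.01, 0.3, 0.007, -0.005, 0.4, -0.01, 0.3, 0.007, -0.005, 0.47, -0.01, 0.3, 0.007, -0.005, 0.53, -0.01, 0.3, 0.007, -0.005, 0.58, -0.01, 0.3, 0.007, -0.005, 0.62, -0.01, 0.3, 0.007, -0.005, 0.636, -0.01]
}}

```text
time_s: 25.55
tool_pos: [0.5182, -0.3482, 0.1964]
eef_rot: [-3.138, 0.004, 0.056]
ft_force: [-0.8, -0.0, -2.2]
gripper_width: 0.0496
grip_force: 43.1
```

Request:
{"method": "step_arm", "body": {
  "commands": [0.3, 0, 0, 0, 0, 0.65, 0, 0, 0, 0, 0.72, 0, 0, 0, 0, 0.76, 0, 0, 0, 0, 0.76, 0, 0, 0, 0, 0.76, 0, 0, -0.05, 0, 0.76, 0, 0, -0.13, 0, 0.76, 0, 0, -0.24, 0, 0.76, 0, 0, -0.36, 0, 0.76, 0, 0, -0.48, 0]
}}

```text
time_s: 26.38
tool_pos: [0.5189, -0.3497, 0.3456]
eef_rot: [-3.142, -0.0, 0.055]
ft_force: [-0.4, -0.5, 0.4]
gripper_width: 0.0652
grip_force: 0.0
```

```bash
cat >> h.py <<'E'
def tote(f):
    d=np.load(f'pics/{f}.npz'); p,c=d['p'],d['c']
    m=((p[...,2]>.045)&(p[...,2]<.08)&(p[...,0]>.34)&(p[...,0]<.58)&(p[...,1]>-.42)&(p[...,1]<-.1)&(c.min(-1)>110)).astype(np.uint8)
    n,l,st,_=cv2.connectedComponentsWithStats(m)
    for i in range(1,n):
        if st[i,4]>40:
            r=cv2.minAreaRect((p[l==i][:,:2]*1000).astype(np.float32)); print('tote',st[i,4],np.round(r[0],1),np.round(r[1],1),round(r[2],1),np.median(p[l==i][:,2]).round(4))
E
python3 -c "
from h import *
tops('t8');tote('t8')
totals((.606,.279,.39,0,1))"
```

```text
tub 286 [617.3 120.5] [56.6 57.2] 88.7
tub 389 [606.1 279.1] [76.2 47.5] 0.3
tub 305 [427.  261.8] [57.9 58.4] 27.6
tote 371 [ 518.2 -346.6] [75.6 51.3] 2.7 0.0615
tote 446 [ 420.2 -352.3] [76.2 52.2] 2.6 0.0617
at [ 0.5206 -0.351   0.3555] 3.19 t 26.4
(0.606, 0.279, 0.39, 0, 1) 1/3 [ 0.134 -0.694 -0.038  0.024] half [ 0.07 -0.35 -0.02  0.01]
(0.606, 0.279, 0.39, 0, 1) 2/3 [ 0.121 -0.696 -0.038  0.024] half [ 0.06 -0.35 -0.02  0.01]
(0.606, 0.279, 0.39, 0, 1) 3/3 [ 0.108 -0.698 -0.038  0.024] half [ 0.05 -0.35 -0.02  0.01]
```

Request:
{"method": "step_arm", "body": {
  "commands": [0.9, 0.01, -0.04, -0.03, 0, 0.9, 0.02, -0.1, -0.05, 0.01, 0.9, 0.04, -0.18, -0.06, 0.01, 0.9, 0.05, -0.26, -0.06, 0.02, 0.9, 0.07, -0.34, -0.06, 0.02, 0.9, 0.08, -0.43, -0.06, 0.02, 0.9, 0.1, -0.52, -0.06, 0.02, 0.9, 0.12, -0.61, -0.06, 0.02, 0.9, 0.134, -0.694, -0.06, 0.02, 0.9, 0.134, -0.694, -0.06, 0.02]
}}

```text
time_s: 27.27
tool_pos: [0.5479, -0.1351, 0.3613]
eef_rot: [-3.139, 0.001, 0.043]
ft_force: [-0.3, -1.3, -0.5]
gripper_width: 0.0767
grip_force: 0.0
```

Request:
{"method": "step_arm", "body": {
  "commands": [0.9, 0.01, -0.07, -0.03, 0, 0.9, 0.03, -0.14, -0.03, 0.01, 0.9, 0.04, -0.21, -0.03, 0.01, 0.9, 0.05, -0.29, -0.03, 0.02, 0.9, 0.06, -0.37, -0.03, 0.02, 0.9, 0.08, -0.45, -0.03, 0.02, 0.9, 0.09, -0.53, -0.03, 0.02, 0.9, 0.11, -0.62, -0.03, 0.02, 0.9, 0.121, -0.696, -0.03, 0.02, 0.9, 0.121, -0.696, -0.03, 0.02]
}}

```text
time_s: 28.1
tool_pos: [0.5755, 0.0741, 0.3703]
eef_rot: [-3.14, 0.001, 0.027]
ft_force: [0.2, 0.1, -0.0]
gripper_width: 0.0766
grip_force: 0.0
```

Request:
{"method": "step_arm", "body": {
  "commands": [0.9, 0.01, -0.07, 0, 0, 0.9, 0.02, -0.14, 0, 0.01, 0.9, 0.03, -0.21, 0, 0.01, 0.9, 0.05, -0.29, 0, 0.02, 0.9, 0.06, -0.37, 0, 0.02, 0.9, 0.07, -0.45, 0, 0.02, 0.9, 0.08, -0.53, 0, 0.02, 0.9, 0.1, -0.62, 0, 0.02, 0.9, 0.108, -0.698, 0, 0.024, 0.9, 0.108, -0.698, 0, 0.024]
}}

```text
time_s: 28.93
tool_pos: [0.6025, 0.2838, 0.3701]
eef_rot: [-3.14, 0.001, 0.008]
ft_force: [0.1, 1.0, -0.6]
gripper_width: 0.0768
grip_force: 0.0
```

```bash
python3 -c "
from h import *
tops('t9')
totals((.606,.279,.195,0,1),(.606,.279,.39,0,1),(.5088,-.1681,.39,2.9,1),(.5088,-.1681,.197,2.9,1))"
```

```text
tub 130 [431.5 276.5] [41.  33.7] 19.0
at [0.6027 0.282  0.37  ] 0.45 t 29.0
(0.606, 0.279, 0.195, 0, 1) 1/1 [0.011 0.01  0.583 0.01 ] half [0.01 0.01 0.29 0.  ]
(0.606, 0.279, 0.39, 0, 1) 1/1 [ 0.    0.   -0.65 -0.  ] half [ 0.    0.   -0.32 -0.  ]
(0.5088, -0.1681, 0.39, 2.9, 1) 1/2 [-0.162  0.745 -0.    -0.032] half [-0.08  0.37 -0.   -0.02]
(0.5088, -0.1681, 0.39, 2.9, 1) 2/2 [-0.181  0.741 -0.    -0.032] half [-0.09  0.37 -0.   -0.02]
(0.5088, -0.1681, 0.197, 2.9, 1) 1/1 [ 0.     0.     0.643 -0.   ] half [ 0.    0.    0.32 -0.  ]
```

Request:
{"method": "step_arm", "body": {
  "commands": [0.9, 0.011, 0.01, 0.07, 0.01, 0.9, 0.011, 0.01, 0.14, 0.01, 0.9, 0.011, 0.01, 0.21, 0.01, 0.9, 0.011, 0.01, 0.28, 0.01, 0.9, 0.011, 0.01, 0.35, 0.01, 0.9, 0.011, 0.01, 0.42, 0.01, 0.9, 0.011, 0.01, 0.48, 0.01, 0.9, 0.011, 0.01, 0.54, 0.01, 0.9, 0.011, 0.01, 0.575, 0.01, 0.9, 0.011, 0.01, 0.583, 0.01]
}}

```text
time_s: 29.82
tool_pos: [0.6053, 0.2759, 0.1929]
eef_rot: [3.14, 0.004, -0.003]
ft_force: [-0.3, -0.3, 0.1]
gripper_width: 0.077
grip_force: 0.0
```

Request:
{"method": "step_arm", "body": {
  "commands": [0.6, 0, 0, 0, 0, 0.4, 0, 0, 0, 0, 0.3, 0, 0, 0, 0, 0.3, 0, 0, 0, 0, 0.3, 0, 0, 0, 0, 0.3, 0, 0, 0, 0, 0.3, 0, 0, -0.02, 0, 0.3, 0, 0, -0.06, 0, 0.3, 0, 0, -0.11, 0, 0.3, 0, 0, -0.15, 0],
  "newtons": 40
}}

```text
time_s: 30.65
tool_pos: [0.6065, 0.2777, 0.2429]
eef_rot: [-3.141, -0.001, -0.002]
ft_force: [0.8, 0.3, -1.4]
gripper_width: 0.0499
grip_force: 43.0
```

Request:
{"method": "step_arm", "body": {
  "commands": [0.3, 0, 0, -0.07, 0, 0.3, 0, 0, -0.14, 0, 0.3, 0, 0, -0.21, 0, 0.3, 0, 0, -0.28, 0, 0.3, 0, 0, -0.35, 0, 0.3, 0, 0, -0.42, 0, 0.3, 0, 0, -0.47, 0, 0.3, 0, 0, -0.5, 0, 0.3, 0, 0, -0.5, 0, 0.3, 0, 0, -0.5, 0]
}}

```text
time_s: 31.48
tool_pos: [0.6064, 0.2776, 0.3917]
eef_rot: [-3.141, -0.001, -0.002]
ft_force: [-0.0, -0.4, -2.3]
gripper_width: 0.0494
grip_force: 43.0
```

Request:
{"method": "step_arm", "body": {
  "commands": [0.3, -0.02, 0.08, 0, 0, 0.3, -0.03, 0.16, 0, -0.01, 0.3, -0.05, 0.23, 0, -0.01, 0.3, -0.07, 0.3, 0, -0.01, 0.3, -0.08, 0.38, 0, -0.02, 0.3, -0.1, 0.46, 0, -0.02, 0.3, -0.12, 0.54, 0, -0.02, 0.3, -0.13, 0.62, 0, -0.03, 0.3, -0.15, 0.69, 0, -0.03, 0.3, -0.162, 0.745, 0, -0.032]
}}

```text
time_s: 32.32
tool_pos: [0.5562, 0.0526, 0.3889]
eef_rot: [3.141, 0.003, 0.022]
ft_force: [0.6, 0.8, -1.5]
gripper_width: 0.0493
grip_force: 43.0
```

Request:
{"method": "step_arm", "body": {
  "commands": [0.3, -0.02, 0.08, 0, 0, 0.3, -0.04, 0.16, 0, -0.01, 0.3, -0.06, 0.24, 0, -0.01, 0.3, -0.08, 0.33, 0, -0.01, 0.3, -0.1, 0.42, 0, -0.02, 0.3, -0.12, 0.51, 0, -0.02, 0.3, -0.15, 0.6, 0, -0.02, 0.3, -0.17, 0.69, 0, -0.03, 0.3, -0.181, 0.741, 0, -0.032, 0.3, -0.181, 0.741, 0, -0.032]
}}

```text
time_s: 33.15
tool_pos: [0.5067, -0.172, 0.3891]
eef_rot: [-3.142, 0.003, 0.045]
ft_force: [-0.7, -0.2, -1.4]
gripper_width: 0.0495
grip_force: 43.0
```

```bash
python3 -c "
from h import *
tops('t10');tote('t10')
totals((.5088,-.1681,.197,2.9,1))"
```

```text
tub 287 [617.5 120.4] [56.7 57. ] 88.2
tub 303 [427.4 261.6] [57.8 58.4] 25.3
tote 134 [ 423.7 -362.6] [53. 31.] 3.6 0.0622
at [ 0.5071 -0.1706  0.3892] 2.57 t 33.2
(0.5088, -0.1681, 0.197, 2.9, 1) 1/1 [ 0.006 -0.008  0.641 -0.007] half [ 0.   -0.    0.32 -0.  ]
```

Request:
{"method": "step_arm", "body": {
  "commands": [0.3, 0.006, -0.008, 0.08, -0.01, 0.3, 0.006, -0.008, 0.16, -0.01, 0.3, 0.006, -0.008, 0.24, -0.01, 0.3, 0.006, -0.008, 0.32, -0.01, 0.3, 0.006, -0.008, 0.4, -0.01, 0.3, 0.006, -0.008, 0.47, -0.01, 0.3, 0.006, -0.008, 0.53, -0.01, 0.3, 0.006, -0.008, 0.58, -0.01, 0.3, 0.006, -0.008, 0.62, -0.01, 0.3, 0.006, -0.008, 0.641, -0.01]
}}

```text
time_s: 34.03
tool_pos: [0.5087, -0.1655, 0.196]
eef_rot: [-3.14, 0.003, 0.056]
ft_force: [-0.3, 0.1, -1.7]
gripper_width: 0.0495
grip_force: 43.1
```

Request:
{"method": "step_arm", "body": {
  "commands": [0.3, 0, 0, 0, 0, 0.65, 0, 0, 0, 0, 0.72, 0, 0, 0, 0, 0.76, 0, 0, 0, 0, 0.76, 0, 0, 0, 0, 0.76, 0, 0, -0.05, 0, 0.76, 0, 0, -0.13, 0, 0.76, 0, 0, -0.24, 0, 0.76, 0, 0, -0.36, 0, 0.76, 0, 0, -0.48, 0]
}}

```text
time_s: 34.87
tool_pos: [0.5092, -0.1667, 0.3444]
eef_rot: [-3.142, 0.0, 0.055]
ft_force: [0.5, -1.1, 1.1]
gripper_width: 0.0649
grip_force: 0.0
```

```bash
python3 -c "
from h import *
tops('t11');tote('t11')
totals((.6174,.1205,.39,3,1))"
```

```text
tub 285 [617.5 120.4] [56.6 57. ] 88.4
tub 306 [426.7 261.7] [58.2 58.1] 86.9
tote 91 [ 535.3 -160.9] [25.2 49.8] 12.0 0.0616
tote 138 [ 484.2 -165.1] [26.7 49.7] 4.4 0.0619
tote 187 [ 424.4 -356. ] [42.8 44.5] 68.3 0.0623
at [ 0.5114 -0.1676  0.3535] 3.19 t 34.9
(0.6174, 0.1205, 0.39, 3, 1) 1/2 [ 0.203 -0.47  -0.061  0.002] half [ 0.1  -0.23 -0.03  0.  ]
(0.6174, 0.1205, 0.39, 3, 1) 2/2 [ 0.202 -0.47  -0.061  0.002] half [ 0.1  -0.23 -0.03  0.  ]
```

Request:
{"method": "step_arm", "body": {
  "commands": [1, 0.01, -0.02, -0.05, 0, 1, 0.03, -0.06, -0.09, 0, 1, 0.05, -0.11, -0.09, 0, 1, 0.07, -0.16, -0.09, 0, 1, 0.09, -0.22, -0.09, 0, 1, 0.12, -0.28, -0.09, 0, 1, 0.15, -0.34, -0.09, 0, 1, 0.18, -0.41, -0.09, 0, 1, 0.203, -0.47, -0.09, 0, 1, 0.203, -0.47, -0.09, 0]
}}

```text
time_s: 35.75
tool_pos: [0.5633, -0.0199, 0.37]
eef_rot: [-3.14, -0.001, 0.058]
ft_force: [0.4, 0.4, 0.6]
gripper_width: 0.0854
grip_force: 0.0
```

Request:
{"method": "step_arm", "body": {
  "commands": [1, 0.02, -0.05, 0, 0, 1, 0.04, -0.1, 0, 0, 1, 0.06, -0.15, 0, 0, 1, 0.09, -0.21, 0, 0, 1, 0.12, -0.27, 0, 0, 1, 0.15, -0.34, 0, 0, 1, 0.18, -0.41, 0, 0, 1, 0.202, -0.47, 0, 0, 1, 0.202, -0.47, 0, 0, 1, 0.202, -0.47, 0, 0]
}}

```text
time_s: 36.58
tool_pos: [0.6153, 0.1217, 0.3696]
eef_rot: [3.141, -0.0, 0.057]
ft_force: [-0.5, -0.3, 0.2]
gripper_width: 0.0858
grip_force: 0.0
```

```bash
python3 -c "
from h import *
tops('t12');tote('t12')
totals((.6174,.1205,.195,3,1),(.6174,.1205,.39,3,1),(.5135,-.26,.39,2.9,1),(.5135,-.26,.197,2.9,1))"
```

```text
tub 117 [602.2 119. ] [26.8 57.4] 8.3
tub 290 [426.6 264.4] [58.5 53. ] 1.2
tote 425 [ 518. -347.] [75.5 51.9] 3.6 0.0617
tote 343 [ 511.7 -162.6] [69.1 47.5] 3.8 0.062
tote 444 [ 420.5 -352.9] [76.  52.1] 1.7 0.0616
at [0.6152 0.121  0.3696] 3.21 t 36.6
(0.6174, 0.1205, 0.195, 3, 1) 1/1 [0.007 0.002 0.582 0.005] half [0.   0.   0.29 0.  ]
(0.6174, 0.1205, 0.39, 3, 1) 1/1 [ 0.    0.   -0.65 -0.  ] half [ 0.    0.   -0.32 -0.  ]
(0.5135, -0.26, 0.39, 2.9, 1) 1/2 [-0.206  0.624 -0.     0.001] half [-0.1   0.31 -0.    0.  ]
(0.5135, -0.26, 0.39, 2.9, 1) 2/2 [-0.206  0.624 -0.     0.001] half [-0.1   0.31 -0.    0.  ]
(0.5135, -0.26, 0.197, 2.9, 1) 1/1 [ 0.     0.     0.643 -0.   ] half [ 0.    0.    0.32 -0.  ]
```

Request:
{"method": "step_arm", "body": {
  "commands": [1, 0.007, 0.002, 0.07, 0, 1, 0.007, 0.002, 0.14, 0, 1, 0.007, 0.002, 0.21, 0, 1, 0.007, 0.002, 0.28, 0, 1, 0.007, 0.002, 0.35, 0, 1, 0.007, 0.002, 0.42, 0, 1, 0.007, 0.002, 0.48, 0, 1, 0.007, 0.002, 0.54, 0, 1, 0.007, 0.002, 0.575, 0, 1, 0.007, 0.002, 0.582, 0]
}}

```text
time_s: 37.47
tool_pos: [0.6161, 0.1197, 0.1925]
eef_rot: [3.141, 0.004, 0.054]
ft_force: [-1.6, -0.5, -0.6]
gripper_width: 0.0852
grip_force: 0.0
```

Request:
{"method": "step_arm", "body": {
  "commands": [0.7, 0, 0, 0, 0, 0.5, 0, 0, 0, 0, 0.4, 0, 0, 0, 0, 0.4, 0, 0, 0, 0, 0.4, 0, 0, 0, 0, 0.4, 0, 0, 0, 0, 0.4, 0, 0, -0.02, 0, 0.4, 0, 0, -0.06, 0, 0.4, 0, 0, -0.11, 0, 0.4, 0, 0, -0.15, 0],
  "newtons": 40
}}

```text
time_s: 38.3
tool_pos: [0.6173, 0.1211, 0.2414]
eef_rot: [-3.141, -0.0, 0.056]
ft_force: [1.1, -0.1, -1.6]
gripper_width: 0.059
grip_force: 43.5
```

Request:
{"method": "step_arm", "body": {
  "commands": [0.4, 0, 0, -0.07, 0, 0.4, 0, 0, -0.14, 0, 0.4, 0, 0, -0.21, 0, 0.4, 0, 0, -0.28, 0, 0.4, 0, 0, -0.35, 0, 0.4, 0, 0, -0.42, 0, 0.4, 0, 0, -0.47, 0, 0.4, 0, 0, -0.5, 0, 0.4, 0, 0, -0.5, 0, 0.4, 0, 0, -0.5, 0]
}}

```text
time_s: 39.13
tool_pos: [0.6173, 0.1211, 0.3903]
eef_rot: [-3.142, -0.001, 0.056]
ft_force: [0.2, 0.4, -2.8]
gripper_width: 0.059
grip_force: 43.5
```

Request:
{"method": "step_arm", "body": {
  "commands": [0.4, -0.02, 0.06, 0, 0, 0.4, -0.04, 0.12, 0, 0, 0.4, -0.06, 0.18, 0, 0, 0.4, -0.08, 0.25, 0, 0, 0.4, -0.1, 0.31, 0, 0, 0.4, -0.12, 0.37, 0, 0, 0.4, -0.14, 0.43, 0, 0, 0.4, -0.16, 0.5, 0, 0, 0.4, -0.18, 0.56, 0, 0, 0.4, -0.206, 0.624, 0, 0]
}}

```text
time_s: 39.97
tool_pos: [0.5653, -0.0701, 0.3878]
eef_rot: [-3.141, 0.003, 0.056]
ft_force: [-0.2, 0.0, -2.3]
gripper_width: 0.0595
grip_force: 43.7
```

Request:
{"method": "step_arm", "body": {
  "commands": [0.4, -0.02, 0.07, 0, 0, 0.4, -0.05, 0.14, 0, 0, 0.4, -0.07, 0.21, 0, 0, 0.4, -0.09, 0.28, 0, 0, 0.4, -0.12, 0.35, 0, 0, 0.4, -0.14, 0.42, 0, 0, 0.4, -0.16, 0.49, 0, 0, 0.4, -0.19, 0.56, 0, 0, 0.4, -0.206, 0.615, 0, 0, 0.4, -0.206, 0.615, 0, 0]
}}

```text
time_s: 40.8
tool_pos: [0.5132, -0.2596, 0.3879]
eef_rot: [-3.141, 0.003, 0.053]
ft_force: [-1.0, 0.7, -2.1]
gripper_width: 0.0589
grip_force: 43.8
```

```bash
python3 -c "
from h import *
tops('t13')
totals((.5135,-.256,.197,2.9,1))"
```

```text
tub 308 [427.8 261.6] [58.7 57.4] 45.0
at [ 0.5137 -0.2582  0.388 ] 3.04 t 40.9
(0.5135, -0.256, 0.197, 2.9, 1) 1/1 [-0.    -0.007  0.637  0.003] half [-0.   -0.    0.32  0.  ]
```

Request:
{"method": "step_arm", "body": {
  "commands": [0.4, 0, -0.007, 0.08, 0, 0.4, 0, -0.007, 0.16, 0, 0.4, 0, -0.007, 0.24, 0, 0.4, 0, -0.007, 0.32, 0, 0.4, 0, -0.007, 0.4, 0, 0.4, 0, -0.007, 0.47, 0, 0.4, 0, -0.007, 0.53, 0, 0.4, 0, -0.007, 0.58, 0, 0.4, 0, -0.007, 0.62, 0, 0.4, 0, -0.007, 0.637, 0]
}}

```text
time_s: 41.68
tool_pos: [0.5136, -0.2534, 0.1959]
eef_rot: [-3.139, 0.004, 0.056]
ft_force: [-1.2, 0.5, -1.2]
gripper_width: 0.059
grip_force: 43.8
```

Request:
{"method": "step_arm", "body": {
  "commands": [0.4, 0, 0, 0, 0, 0.75, 0, 0, 0, 0, 0.82, 0, 0, 0, 0, 0.86, 0, 0, 0, 0, 0.86, 0, 0, 0, 0, 0.86, 0, 0, -0.05, 0, 0.86, 0, 0, -0.13, 0, 0.86, 0, 0, -0.24, 0, 0.86, 0, 0, -0.36, 0, 0.86, 0, 0, -0.48, 0]
}}

```text
time_s: 42.52
tool_pos: [0.5142, -0.2548, 0.3447]
eef_rot: [3.142, -0.0, 0.055]
ft_force: [-0.1, -0.2, -0.4]
gripper_width: 0.0735
grip_force: 0.0
```

```bash
python3 -c "
from h import *
tops('t14');tote('t14')
totals((.427,.2617,.39,5,1))"
```

```text
tub 306 [427.6 261.8] [57.8 58. ] 62.0
tote 408 [ 508.5 -163.6] [75.6 49.6] 3.2 0.0619
tote 175 [ 513.2 -247.8] [58.7 50.4] 11.0 0.0619
at [ 0.5162 -0.2559  0.3542] 3.19 t 42.6
(0.427, 0.2617, 0.39, 5, 1) 1/2 [-0.1  -0.87 -0.06 -0.02] half [-0.05 -0.43 -0.03 -0.01]
(0.427, 0.2617, 0.39, 5, 1) 2/2 [-0.087 -0.871 -0.06  -0.02 ] half [-0.04 -0.44 -0.03 -0.01]
```

Request:
{"method": "step_arm", "body": {
  "commands": [1, 0, -0.04, -0.05, 0, 1, -0.01, -0.12, -0.08, 0, 1, -0.02, -0.22, -0.08, -0.01, 1, -0.04, -0.32, -0.08, -0.01, 1, -0.05, -0.42, -0.08, -0.01, 1, -0.06, -0.52, -0.08, -0.02, 1, -0.07, -0.62, -0.08, -0.02, 1, -0.08, -0.72, -0.08, -0.02, 1, -0.09, -0.8, -0.08, -0.02, 1, -0.1, -0.87, -0.08, -0.02]
}}

```text
time_s: 43.4
tool_pos: [0.4696, 0.0057, 0.3676]
eef_rot: [-3.142, -0.002, 0.072]
ft_force: [0.0, 0.6, 1.0]
gripper_width: 0.0852
grip_force: 0.0
```

Request:
{"method": "step_arm", "body": {
  "commands": [1, -0.01, -0.1, 0, 0, 1, -0.02, -0.2, 0, 0, 1, -0.03, -0.3, 0, -0.01, 1, -0.04, -0.4, 0, -0.01, 1, -0.05, -0.5, 0, -0.01, 1, -0.06, -0.6, 0, -0.02, 1, -0.07, -0.7, 0, -0.02, 1, -0.08, -0.8, 0, -0.02, 1, -0.087, -0.871, 0, -0.02, 1, -0.087, -0.871, 0, -0.02]
}}

```text
time_s: 44.23
tool_pos: [0.4245, 0.266, 0.3675]
eef_rot: [-3.14, -0.001, 0.09]
ft_force: [0.7, 0.3, -0.4]
gripper_width: 0.085
grip_force: 0.0
```

```bash
python3 -c "
from h import *
tops('t15');tote('t15')
totals((.4275,.2617,.195,5,1),(.4275,.2617,.39,5,1),(.4137,-.258,.39,2.9,1),(.4137,-.258,.197,2.9,1))"
```

```text
tub 92 [445.7 261. ] [46.1 21.1] 81.9
tote 432 [ 518.2 -346.3] [75.6 50.1] 2.9 0.0619
tote 407 [ 508.5 -164. ] [75.6 50.4] 3.5 0.062
tote 307 [ 514.9 -251.7] [57.7 56.3] 89.1 0.0618
tote 445 [ 420.2 -353.1] [76.  51.7] 2.9 0.0616
at [0.4249 0.2644 0.3674] 5.16 t 44.3
(0.4275, 0.2617, 0.195, 5, 1) 1/1 [0.008 0.01  0.575 0.004] half [0.   0.   0.29 0.  ]
(0.4275, 0.2617, 0.39, 5, 1) 1/1 [ 0.    0.   -0.65 -0.  ] half [ 0.    0.   -0.32 -0.  ]
(0.4137, -0.258, 0.39, 2.9, 1) 1/2 [-0.098  0.861 -0.     0.023] half [-0.05  0.43 -0.    0.01]
(0.4137, -0.258, 0.39, 2.9, 1) 2/2 [-0.083  0.863 -0.     0.023] half [-0.04  0.43 -0.    0.01]
(0.4137, -0.258, 0.197, 2.9, 1) 1/1 [ 0.     0.     0.643 -0.   ] half [ 0.    0.    0.32 -0.  ]
```

Request:
{"method": "step_arm", "body": {
  "commands": [1, 0.008, 0.01, 0.07, 0, 1, 0.008, 0.01, 0.14, 0, 1, 0.008, 0.01, 0.21, 0, 1, 0.008, 0.01, 0.28, 0, 1, 0.008, 0.01, 0.35, 0, 1, 0.008, 0.01, 0.42, 0, 1, 0.008, 0.01, 0.48, 0, 1, 0.008, 0.01, 0.53, 0, 1, 0.008, 0.01, 0.565, 0, 1, 0.008, 0.01, 0.575, 0]
}}

```text
time_s: 45.12
tool_pos: [0.4276, 0.2589, 0.1927]
eef_rot: [3.14, 0.002, 0.086]
ft_force: [-1.0, -0.6, 0.6]
gripper_width: 0.0853
grip_force: 0.0
```

Request:
{"method": "step_arm", "body": {
  "commands": [0.7, 0, 0, 0, 0, 0.5, 0, 0, 0, 0, 0.4, 0, 0, 0, 0, 0.4, 0, 0, 0, 0, 0.4, 0, 0, 0, 0, 0.4, 0, 0, 0, 0, 0.4, 0, 0, -0.02, 0, 0.4, 0, 0, -0.06, 0, 0.4, 0, 0, -0.11, 0, 0.4, 0, 0, -0.15, 0],
  "newtons": 40
}}

```text
time_s: 45.95
tool_pos: [0.428, 0.2601, 0.2408]
eef_rot: [-3.141, -0.0, 0.087]
ft_force: [0.4, 0.8, -2.4]
gripper_width: 0.0593
grip_force: 43.5
```

Request:
{"method": "step_arm", "body": {
  "commands": [0.4, 0, 0, -0.07, 0, 0.4, 0, 0, -0.14, 0, 0.4, 0, 0, -0.21, 0, 0.4, 0, 0, -0.28, 0, 0.4, 0, 0, -0.35, 0, 0.4, 0, 0, -0.42, 0, 0.4, 0, 0, -0.47, 0, 0.4, 0, 0, -0.5, 0, 0.4, 0, 0, -0.5, 0, 0.4, 0, 0, -0.5, 0]
}}

```text
time_s: 46.78
tool_pos: [0.428, 0.26, 0.3896]
eef_rot: [-3.141, -0.001, 0.087]
ft_force: [-0.3, 0.3, -3.6]
gripper_width: 0.0589
grip_force: 43.6
```

Request:
{"method": "step_arm", "body": {
  "commands": [0.4, -0.01, 0.08, 0, 0, 0.4, -0.02, 0.17, 0, 0, 0.4, -0.03, 0.26, 0, 0, 0.4, -0.04, 0.35, 0, 0.01, 0.4, -0.05, 0.44, 0, 0.01, 0.4, -0.06, 0.53, 0, 0.01, 0.4, -0.07, 0.62, 0, 0.02, 0.4, -0.08, 0.71, 0, 0.02, 0.4, -0.09, 0.79, 0, 0.02, 0.4, -0.098, 0.86, 0, 0.02]
}}

```text
time_s: 47.62
tool_pos: [0.4204, -0.001, 0.3876]
eef_rot: [-3.141, 0.003, 0.071]
ft_force: [-0.2, 0.1, -2.0]
gripper_width: 0.059
grip_force: 43.9
```

Request:
{"method": "step_arm", "body": {
  "commands": [0.4, -0.01, 0.09, 0, 0, 0.4, -0.02, 0.18, 0, 0, 0.4, -0.03, 0.27, 0, 0, 0.4, -0.04, 0.36, 0, 0.01, 0.4, -0.05, 0.45, 0, 0.01, 0.4, -0.06, 0.54, 0, 0.01, 0.4, -0.07, 0.63, 0, 0.02, 0.4, -0.08, 0.73, 0, 0.02, 0.4, -0.083, 0.82, 0, 0.02, 0.4, -0.083, 0.82, 0, 0.02]
}}

```text
time_s: 48.45
tool_pos: [0.413, -0.2502, 0.3875]
eef_rot: [3.142, 0.003, 0.052]
ft_force: [0.3, -0.1, -1.8]
gripper_width: 0.0588
grip_force: 44.1
```

```bash
python3 -c "
from h import *
tops('t16')
totals((.4137,-.245,.197,2.9,1))"
```

```text
at [ 0.4131 -0.2484  0.3874] 3.0 t 48.5
(0.4137, -0.245, 0.197, 2.9, 1) 1/1 [ 0.003 -0.011  0.635  0.002] half [ 0.   -0.01  0.32  0.  ]
```

Request:
{"method": "step_arm", "body": {
  "commands": [0.4, 0.003, -0.01, 0.08, 0, 0.4, 0.003, -0.01, 0.16, 0, 0.4, 0.003, -0.01, 0.24, 0, 0.4, 0.003, -0.01, 0.32, 0, 0.4, 0.003, -0.01, 0.4, 0, 0.4, 0.003, -0.01, 0.47, 0, 0.4, 0.003, -0.01, 0.53, 0, 0.4, 0.003, -0.01, 0.58, 0, 0.4, 0.003, -0.01, 0.62, 0, 0.4, 0.003, -0.01, 0.635, 0]
}}

```text
time_s: 49.33
tool_pos: [0.4132, -0.2417, 0.1956]
eef_rot: [-3.138, 0.004, 0.056]
ft_force: [-0.4, -0.1, -2.7]
gripper_width: 0.0592
grip_force: 44.1
```

Request:
{"method": "step_arm", "body": {
  "commands": [0.4, 0, 0, 0, 0, 0.75, 0, 0, 0, 0, 0.82, 0, 0, 0, 0, 0.86, 0, 0, 0, 0, 0.86, 0, 0, 0, 0, 0.86, 0, 0, -0.05, 0, 0.86, 0, 0, -0.13, 0, 0.86, 0, 0, -0.24, 0, 0.86, 0, 0, -0.36, 0, 0.86, 0, 0, -0.48, 0]
}}

```text
time_s: 50.17
tool_pos: [0.4143, -0.2434, 0.3447]
eef_rot: [-3.142, -0.0, 0.055]
ft_force: [1.0, -0.7, -0.1]
gripper_width: 0.0734
grip_force: 0.0
```

```bash
python3 -c "
from h import *
tops('t17');tote('t17')
p=np.load('pics/t17.npz')['p']; c=np.load('pics/t17.npz')['c']
r=p[212:244,143:174]
m=(r[...,2]>.112)&(r[...,2]<.2)
print(np.round(r[::3,::2,2]*1000).astype(int))
q=r[(r[...,2]>.128)&(r[...,2]<.15)]; print(len(q),cv2.minEnclosingCircle((q[:,:2]*1000).astype(np.float32)),np.median(q[:,2]))
s,P=snap('scene','s17'); P=P.reshape(-1,3)
for z0,z1 in((.112,.122),(.122,.13),(.13,.14)):
    q=P[(abs(P[:,0]-.505)<.04)&(abs(P[:,1]-.395)<.035)&(P[:,2]>z0)&(P[:,2]<z1)]; 
    if len(q)>3: print(z0,len(q),cv2.minEnclosingCircle((q[:,:2]*1000).astype(np.float32)),q[:,2].max())
a=cv2.resize(cv2.imread('pics/t17.png')[150:285,135:435],None,fx=2.6,fy=2.6,interpolation=cv2.INTER_CUBIC); cv2.imwrite('pics/c17.png',a)
"
```

```text
tote 423 [ 518.  -346.7] [75.8 50.6] 4.1 0.0617
tote 410 [ 508.7 -163.9] [75.8 50.8] 4.2 0.0619
tote 304 [ 514.9 -251. ] [59.9 56.3] 88.6 0.0619
tote 176 [ 420.1 -233.8] [38.6 57.1] 36.7 0.0621
[[108 111 108 111 111 109 108 106 110 109 111 109 111  91  76  51]
 [111 108 109 109 112 107 107 111 109 111 111 110 108  95  73  54]
 [107 110 111 109 107 109 108 110 109 109 108 111 108  96  72  63]
 [107 111 107 111 121 119 119 122 124 111 111 109 108 100  76  61]
 [111 111 108 121 134 132 132 133 127 121 119 106 107 102  80  68]
 [113 114 124 129 134 132 128 132 127 124 121 110 108 106  81  69]
 [112 114 112 124 130 132 131 133 124 124 110 112 110 104  83  74]
 [116 112 110 109 123 121 123 123 120 108 111 107 111 108  87  74]
 [119 111 108 111 111 110 108 110 112 110 108 110 109 106  89  72]
 [116 108 110 111 109 109 110 112 110 110 106 110 110 110  94  72]
 [121 112 109 109 112 109 111 109 110 106 115 110 112 110  96  74]]
92 ((503.8790283203125, 400.6173095703125), 15.662644386291504) 0.13163385830404828
0.112 98 ((504.484130859375, 396.9934997558594), 41.11455154418945) 0.12185641660348911
0.122 55 ((503.876220703125, 401.0303039550781), 22.782718658447266) 0.1299664883584386
0.13 58 ((503.86358642578125, 402.17852783203125), 16.45927619934082) 0.13536744750657947
```

View pics/c17.png

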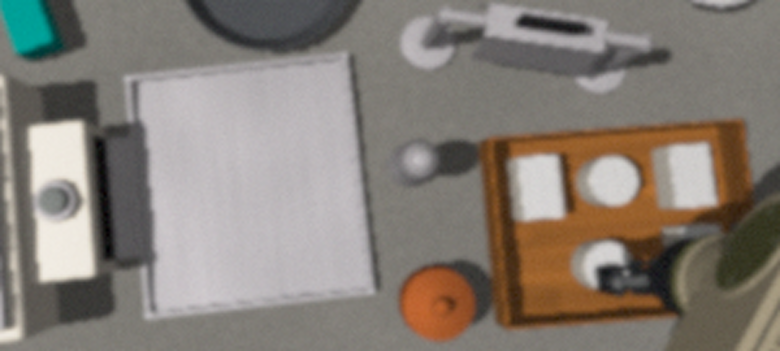

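The tray is empty and all five tubs are in the tote. Visible tubs are at crop (537,187), (610,180), (688,175) and (605,262), with the first box partly under the arm. The divider is on the rail. The button sits at crop (57,200), about (0.504, 0.401, 0.132).

```bash
python3 -c "
from h import *
totals((.504,.401,.4,5,0),(.504,.401,.315,5,0))"
```

```text
at [ 0.4164 -0.245   0.351 ] 3.19 t 50.3
(0.504, 0.401, 0.4, 5, 0) 1/3 [ 0.137 -0.711 -0.054 -0.013] half [ 0.07 -0.36 -0.03 -0.01]
(0.504, 0.401, 0.4, 5, 0) 2/3 [ 0.145 -0.71  -0.054 -0.013] half [ 0.07 -0.35 -0.03 -0.01]
(0.504, 0.401, 0.4, 5, 0) 3/3 [ 0.152 -0.708 -0.054 -0.013] half [ 0.08 -0.35 -0.03 -0.01]
(0.504, 0.401, 0.315, 5, 0) 1/1 [ 0.     0.     0.283 -0.   ] half [ 0.    0.    0.14 -0.  ]
```

Request:
{"method": "step_arm", "body": {
  "commands": [0.8, 0, -0.03, -0.05, 0, 0.8, 0.02, -0.1, -0.08, 0, 0.6, 0.03, -0.18, -0.09, 0, 0.4, 0.05, -0.26, -0.09, -0.01, 0.2, 0.07, -0.34, -0.09, -0.01, 0, 0.08, -0.43, -0.09, -0.01, 0, 0.1, -0.52, -0.09, -0.01, 0, 0.12, -0.61, -0.09, -0.01, 0, 0.137, -0.71, -0.09, -0.01, 0, 0.137, -0.71, -0.09, -0.01]
}}

```text
time_s: 51.1
tool_pos: [0.444, -0.0249, 0.3702]
eef_rot: [-3.14, -0.001, 0.067]
ft_force: [-0.1, -0.1, 1.2]
gripper_width: 0.0
grip_force: 0.0
```

Request:
{"method": "step_arm", "body": {
  "commands": [0, 0.01, -0.07, -0.02, 0, 0, 0.03, -0.14, -0.04, 0, 0, 0.04, -0.21, -0.054, 0, 0, 0.06, -0.28, -0.054, -0.01, 0, 0.07, -0.35, -0.054, -0.01, 0, 0.09, -0.43, -0.054, -0.01, 0, 0.1, -0.51, -0.054, -0.01, 0, 0.12, -0.6, -0.054, -0.01, 0, 0.145, -0.71, -0.054, -0.01, 0, 0.145, -0.71, -0.054, -0.01]
}}

```text
time_s: 51.93
tool_pos: [0.4739, 0.1904, 0.3862]
eef_rot: [-3.139, -0.001, 0.074]
ft_force: [0.4, -0.1, -0.3]
gripper_width: 0.0002
grip_force: 0.0
```

Request:
{"method": "step_arm", "body": {
  "commands": [0, 0.02, -0.07, -0.02, 0, 0, 0.03, -0.14, -0.02, 0, 0, 0.05, -0.21, -0.02, 0, 0, 0.06, -0.28, -0.02, -0.01, 0, 0.08, -0.36, -0.02, -0.01, 0, 0.1, -0.44, -0.02, -0.01, 0, 0.12, -0.53, -0.02, -0.01, 0, 0.14, -0.63, -0.02, -0.01, 0, 0.152, -0.708, -0.02, -0.01, 0, 0.152, -0.708, -0.02, -0.01]
}}

```text
time_s: 52.77
tool_pos: [0.5039, 0.4048, 0.3916]
eef_rot: [-3.14, 0.0, 0.082]
ft_force: [0.2, 0.1, -0.5]
gripper_width: -0.0002
grip_force: 0.0
```

```bash
python3 -c "
from h import *
s,P=snap('top','t18'); tote('t18')
totals((.504,.401,.31,5,0))"
```

```text
tote 428 [ 518.1 -346.1] [76.  51.3] 3.5 0.0619
tote 408 [ 508.5 -164. ] [75.4 50.3] 3.1 0.0621
tote 308 [ 514.3 -251.2] [57.3 58.5] 44.2 0.0624
tote 449 [ 420.2 -353. ] [75.9 52.8] 2.8 0.0616
tote 317 [ 411.7 -239.7] [57.2 58.4] 88.9 0.062
at [0.5041 0.4031 0.3915] 4.66 t 52.8
(0.504, 0.401, 0.31, 5, 0) 1/1 [-0.001  0.007  0.272 -0.008] half [-0.    0.    0.14 -0.  ]
```

All five tubs are confirmed flat in the tote. Next I press the button.

Request:
{"method": "step_arm", "body": {
  "commands": [0, 0, 0.006, 0.04, 0, 0, 0, 0.006, 0.08, 0, 0, 0, 0.006, 0.12, 0, 0, 0, 0.006, 0.16, 0, 0, 0, 0.006, 0.19, 0, 0, 0, 0.006, 0.22, 0, 0, 0, 0.006, 0.25, 0, 0, 0, 0.006, 0.26, 0, 0, 0, 0.006, 0.27, 0, 0, 0, 0.006, 0.27, 0]
}}

```text
time_s: 53.65
tool_pos: [0.5042, 0.4, 0.3106]
eef_rot: [3.141, 0.0, 0.079]
ft_force: [-0.3, -0.3, 0.8]
gripper_width: -0.0001
grip_force: 0.0
```

Request:
{"method": "step_arm", "body": {
  "commands": [0, 0, 0, 0.003, 0, 0, 0, 0, 0.006, 0, 0, 0, 0, 0.009, 0, 0, 0, 0, 0.012, 0, 0, 0, 0, 0.015, 0, 0, 0, 0, 0.018, 0, 0, 0, 0, 0.021, 0, 0, 0, 0, 0.024, 0, 0, 0, 0, 0.027, 0, 0, 0, 0, 0.027, 0]
}}

```text
time_s: 54.48
tool_pos: [0.5042, 0.4, 0.3031]
eef_rot: [-3.141, -0.0, 0.079]
ft_force: [-0.7, -1.3, 3.1]
gripper_width: -0.0002
grip_force: 1.4
```

Request:
{"method": "step_arm", "body": {
  "commands": [0, 0, 0, 0.002, 0, 0, 0, 0, 0.004, 0, 0, 0, 0, 0.006, 0, 0, 0, 0, 0.008, 0, 0, 0, 0, 0.01, 0, 0, 0, 0, 0.011, 0, 0, 0, 0, 0.012, 0, 0, 0, 0, 0.013, 0, 0, 0, 0, 0.013, 0, 0, 0, 0, 0.013, 0]
}}

```text
time_s: 55.32
tool_pos: [0.5042, 0.4, 0.2995]
eef_rot: [-3.141, -0.0, 0.079]
ft_force: [-2.5, -1.3, 5.1]
gripper_width: -0.0004
grip_force: 3.0
```

Request:
{"method": "step_arm", "body": {
  "commands": [0, 0, 0, 0.002, 0, 0, 0, 0, 0.003, 0, 0, 0, 0, 0.004, 0, 0, 0, 0, 0.005, 0, 0, 0, 0, 0.006, 0, 0, 0, 0, 0.007, 0, 0, 0, 0, 0.008, 0, 0, 0, 0, 0.008, 0, 0, 0, 0, 0.008, 0, 0, 0, 0, 0.008, 0]
}}

```text
time_s: 56.15
tool_pos: [0.5042, 0.4, 0.2992]
eef_rot: [-3.141, -0.001, 0.079]
ft_force: [-8.2, -5.4, 18.5]
gripper_width: 0.0002
grip_force: 9.5
```

The force jumped to 18.5 N with no further travel, so the button is at its stop. Retreat straight up.

Request:
{"method": "step_arm", "body": {
  "commands": [0, 0, 0, -0.01, 0, 0, 0, 0, -0.03, 0, 0, 0, 0, -0.06, 0, 0, 0, 0, -0.1, 0, 0, 0, 0, -0.15, 0, 0, 0, 0, -0.2, 0, 0, 0, 0, -0.25, 0, 0, 0, 0, -0.3, 0, 0, 0, 0, -0.33, 0, 0, 0, 0, -0.33, 0]
}}

```text
time_s: 56.98
tool_pos: [0.5047, 0.4003, 0.3992]
eef_rot: [-3.139, -0.004, 0.079]
ft_force: [-0.3, -0.1, 0.4]
gripper_width: -0.0002
grip_force: 0.0
```

Request:
{"method": "step_arm", "body": {
  "commands": [0, 0, 0.05, 0, 0, 0, 0, 0.12, 0, 0, 0, 0, 0.2, 0, 0, 0, 0, 0.28, 0, 0, 0, 0, 0.36, 0, 0, 0, 0, 0.42, 0, 0, 0, 0, 0.45, 0, 0, 0, 0, 0.45, 0, 0, 0, 0, 0.45, 0, 0, 0, 0, 0.45, 0, 0]
}}

```text
time_s: 57.82
tool_pos: [0.5147, 0.2662, 0.3955]
eef_rot: [-3.141, 0.0, 0.08]
ft_force: [-0.2, 0.8, 0.6]
gripper_width: 0.0001
grip_force: 0.0
```

```bash
python3 -c "
from h import *
s,p=snap('top','t19'); tote('t19')
r=p[212:244,143:174]; q=r[(r[...,2]>.128)&(r[...,2]<.15)]; print('btn',len(q),np.median(q[:,2]))
snap('scene','s19')"
```

```text
tote 425 [ 518.2 -346.6] [75.7 51.6] 3.1 0.0618
tote 405 [ 508.5 -163.8] [75.7 49.6] 3.4 0.062
tote 308 [ 514.9 -251.8] [58.5 56.2] 88.6 0.0622
tote 443 [ 420.2 -352.4] [75.8 51. ] 3.0 0.0615
tote 315 [ 411.9 -239.6] [57.5 58. ] 88.1 0.0619
btn 0 nan
  return _methods._mean(a, axis=axis, dtype=dtype,
  ret = ret.dtype.type(ret / rcount)
```

View pics/s19.png

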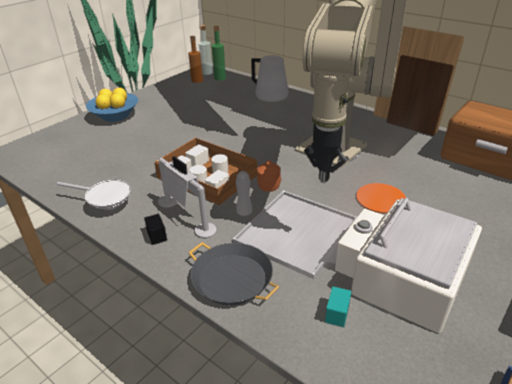

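The divider is on the rail at (185,185), the tubs are in the tote around (208,165), and the pot and mill are upright. The arm may be hiding the button in the top view, so I'll check it in the scene cloud.

```bash
python3 -c "
from h import *
for f in('s17','s19'):
    P=np.load(f'pics/{f}.npz')['p'].reshape(-1,3); q=P[(abs(P[:,0]-.504)<.012)&(abs(P[:,1]-.401)<.012)&(P[:,2]>.115)&(P[:,2]<.15)]; print(f,len(q),np.median(q[:,2]))"
```

```text
s17 57 0.13122187803601315
s19 61 0.13210165879859848
```

The button is up again. Handing in.

```bash
python3 -c "
from workcell import arm
print(arm.sign_off())"
```

```text
the job is handed in; nothing more can be done
None
```

I handed the job in at about 58 s: the divider hangs astride the rail, all five tubs lie flat in the tote, the reset button was pressed to its stop and is up again, and the pot and mill stand upright. The sign-off returned no verdict.

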